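Set the washed spray-gun cups to dry

ROBOT

A 7-joint arm with a two-finger parallel gripper is mounted at the origin on the work surface. World frame = base frame: x ahead of the robot, y to its left, z up, the work surface at z = 0. Lengths are in mm, angles in rad, forces in N, time in s.
With the tool pointing down it reaches from about 350 to 900 mm from the base axis. Payload 19.9 kg.
Tool frame: the origin (TCP) lies midway between the tips of the shut fingers; the grasp point (between the pads) lies r.grasp_offset behind it (r.grasp_offset is the distance from the TCP to the grasp point, in mm); y points along the fingers, x is the direction in which the jaws open and shut, and the axes are right-handed (so a half turn about y gives the same grasp; the last joint's range is limited). The gripper opens to 94 mm and grips with 3 to 60 N. Pads are 16 mm wide; open, the fingers measure 119 mm over their backs; the gripper's body (75 mm by 177 mm) begins 78 mm behind the grasp point.
Start: joints at [1.258, 0.417, -0.01, 1.614, 0.005, 1.111, -0.053], TCP at [167.183, -602.203, 205.425] pointing down, gripper open.
Joint ranges: [-2.81, 2.81], [-0.39, 2.02], [-1.27, 1.25], [0.06, 2.57], [-1.19, 4.33], [0.19, 2], [-2.82, 2.82]. Speed limits (rad/s): [1.89, 1.89, 2.39, 2.39, 3.01, 3.01, 3.01].

INTERFACE

Orientations are given as a rotation vector (axis times angle).
In Python, from cell import r gives the robot as it stands. The module is installed in compiled form; this text tells all that it offers.
- The arm moves only by the shell command python3 -m inch 'ROWS' [OPENING] [FORCE]. ROWS is JSON, one flat list of numbers, 6 for each row, row after row: the shift along the world's x, y, z in m, then the turn, a rotation vector about the world's x, y, z in rad. A call has exactly 5 rows; each row is the pose to reach, as a shift and turn from the pose commanded when the call began; what a row does not reach only later rows make up. A row lasts 1/12 s, in which the tool goes at most 41.7 mm and 7.16 degrees, less where a joint would pass 70% of its speed; a pose out of reach is approached as far as the arm can. A call with a gripper value outside its range is refused whole. OPENING is the finger opening in m, from 0 to 0.094, set as the call begins (- or left out, the last holds). The fingers move at their own pace and stop on an object; FORCE is the grip in N (left out, the last holds). Time passes only in rows, so rows that repeat a pose let the fingers close, or fill a call up. It gives the time, the measured TCP pose, the force and the opening at its end, in the units of the state.
- r.read_state(): the state, without advancing time (a new reading comes with each control period).
- r.snapshot(name): name is "scene" or "top" or "wrist"; returns a dict with "frame" (400x640x3 uint8, blue, green, red), "z_map" (400x640 float32, mm along the optical axis (not along the pixel's ray), 0 where there is no reading), "K" (3x3 intrinsics, pixels), "k1" (the pictures are not rectified: a ray, as slopes to the right and down, at radius r is drawn at 1 + k1 r^2 times it, then the intrinsics apply), "rvec" (rotation vector, rad) and "tvec" (3), from world to camera coordinates, as OpenCV has them; the wrist camera has in their place "hand_eye" (4x4, takes a point from camera to tool coordinates, whose origin is the TCP and whose axes are the tool frame's). Camera axes: x right, y down, z forward; pixel columns grow to the right and rows downward; lengths in mm; the calibration is good to about 2 mm. A picture is of the moment at which its call begins: read the wrist's pose just before it.
- r.sign_off(): hands the job in, once; it reports no verdict.
The state is a dict: "t": time; "joints": joint angles; "qvel": joint speeds; "tau": joint torques, N m; "position": TCP position; "tcp_rot": TCP orientation; "contact_force": force on the tool from outside, world axes, zero at the start; "ft_torque": the same for the moment, N m; "width": opening from 0.0 (shut) to 1.0 (fully open).
Only numpy, scipy, OpenCV 4.12 (cv2) and the standard library are available. Lean on these libraries where they do the work, as an engineer would, in place of code of your own. Each camera call takes 0.05 s, during which the arm holds its last target. There are 200 camera calls.

TASK

Take the two washed steel vessels from their sloping cradles and set each one upside down over the free post that fits it: the tall narrow canister on the tall thin post, the short wide cup on the free short thick post. Lower them gently until each rim rests on the cross bars of its stand, and let go. Do not shift the cup that is already drying, the glue bottle, the offcut or the parts tray.

Things in the scene. Friction and masses are not known exactly. Their poses are not given: they have to be found in the camera images.
- tube: loose round straight-sided bare steel vessel, 48 mm outside diameter, 135 mm long, wall 3 mm, bottom 5 mm thick, inside 42 mm wide and 130 mm deep, about 0.2 kg. Origin: centre of the closed end's outer face; z points from the closed end to the open mouth. The tall, narrow canister; starts lying on tube_cradle with its mouth sloping 20 degrees down.
- cup: loose round straight-sided bare steel vessel, 64 mm outside diameter, 90 mm long, wall 3 mm, bottom 5 mm thick, inside 58 mm wide and 85 mm deep, about 0.2 kg. Origin: centre of the closed end's outer face; z points from the closed end to the open mouth. The short, wide spray-gun cup; starts lying on cup_cradle with its mouth sloping 20 degrees down.
- tube_cradle: fixed draining cradle of the canister: plywood foot 150 x 70 x 16 mm (origin: centre of its underside, z up), two steel rods 10 mm thick, 28 mm apart, sloping 20 degrees down along +x, rod centres from x -52, z 83 to x 65, z 40 mm, where they turn up 13 mm as a stop for the rim. +x points roughly away from the robot.
- cup_cradle: fixed draining cradle of the short cup: plywood foot 150 x 70 x 16 mm (origin: centre of its underside, z up), two steel rods 10 mm thick, 28 mm apart, sloping 20 degrees down along +x, rod centres from x -52, z 83 to x 65, z 40 mm, where they turn up 13 mm as a stop for the rim. +x points roughly away from the robot.
- tall_stand: fixed drying stand: plywood foot 110 x 110 x 18 mm, a raised cross of two 8 mm wide, 96 mm long bars on it whose top is 24 mm above the bench, and an upright round wooden post in its middle, 28 mm in diameter, its tapered top 110 mm above the cross (for the canister). Origin: centre of the foot's underside; z up.
- short_stand: fixed drying stand: plywood foot 110 x 110 x 18 mm, a raised cross of two 8 mm wide, 96 mm long bars on it whose top is 24 mm above the bench, and an upright round wooden post in its middle, 46 mm in diameter, its tapered top 70 mm above the cross (for the short cup). Origin: centre of the foot's underside; z up.
- tall_stand_seat (a point): point on the axis of the tall thin post at the height of the cross bars' top, where the rim comes to rest
- short_stand_seat (a point): point on the axis of the free short thick post at the height of the cross bars' top, where the rim comes to rest
- dry_cup: bystander: a second short cup of the same make, already upside down on a third stand like short_stand. Origin: centre of its closed end, now on top, 114 mm above the bench. Leave it alone.
- glue_bottle: bystander: loose white bottle, 64 mm diameter, 190 mm tall, standing near the robot. Origin: centre of its underside.
- offcut: bystander: loose wooden offcut 130 x 45 x 40 mm lying flat. Origin: centre of its underside; x along its length.
- parts_tray: bystander: loose white open plastic tray 120 x 170 x 50 mm. Origin: centre of its underside.
Not all that is in view belongs to the job. Leave any purple or yellow look-alike of the cup alone. Leave any green look-alike of the tube alone.

How it is judged:
By the outcome, as a careful person would: the job done as asked, in the order asked, and still so for the second after the job is handed in, with the robot touching nothing.
It also fails if it takes over 72 s, if anything falls off the work surface, if the arm or the gripper's body presses on something with over 40 N, if the wrist force passes 120 N, or if a joint passes its speed limit or range.

## Working session

There is one attempt and no reset: what is moved stays moved. The work goes in short steps, Python scripts to look and compute and a shell command to move; the robot and the scene stay as the last step left them, time stands still between calls to the robot, and variables do not carry over. Pictures are saved under pics/ and viewed, about 8 in all and at most 12, crops included, and the job is handed in when it is done.

```bash
mkdir -p pics; cat > h.py <<'E'
import numpy as np, cv2
from cell import r
from scipy.spatial.transform import Rotation as R
def cloud(s, world=None):
    """per-pixel 3D points (world) from the depth map"""
    K=s["K"]; k1=float(s["k1"]); z=s["z_map"].astype(float)
    v,u=np.mgrid[0:z.shape[0],0:z.shape[1]]
    xd=(u-K[0,2])/K[0,0]; yd=(v-K[1,2])/K[1,1]
    x,y=xd.copy(),yd.copy()
    for _ in range(10):
        f=1+k1*(x*x+y*y); x,y=xd/f,yd/f
    P=np.stack([x*z,y*z,z],-1)
    if world is None:
        M=R.from_rotvec(np.ravel(s["rvec"])).as_matrix()
        W=(P-np.ravel(s["tvec"]))@M
    else:
        H=np.array(s["hand_eye"]); p,rot=world
        T=P@H[:3,:3].T+H[:3,3]
        W=T@R.from_rotvec(rot).as_matrix().T+np.array(p)
    W[z<=0]=np.nan
    return W
E
python3 - <<'E'
from h import *
st=r.read_state(); print(st, r.grasp_offset)
for n in("scene","top"):
    s=r.snapshot(n); cv2.imwrite(f"pics/{n}0.png",s["frame"]); np.savez(f"{n}0.npz",**s)
    M=R.from_rotvec(np.ravel(s["rvec"])).as_matrix(); print(n,s["K"].tolist(),s["k1"],-M.T@np.ravel(s["tvec"]),(s["z_map"]>0).mean())
E
```

```text
{'t': 0.0, 'joints': array([ 1.25849825,  0.41795696, -0.01031846,  1.61414632,  0.00472006,
        1.11072049, -0.05296697]), 'qvel': array([-0.00026591, -0.00170816,  0.00151906, -0.00062032,  0.00135016,
       -0.00024758,  0.00055318]), 'tau': array([ 4.78270849e-04, -8.51264262e+01,  6.39106929e-01, -4.26007211e+01,
       -4.87194455e-02,  1.85402879e-02,  1.08828535e-04]), 'position': array([ 167.07966698, -601.86894665,  204.84755989]), 'tcp_rot': array([-1.32457304,  1.00813522, -1.00643757]), 'contact_force': array([-0.07339402,  0.24163986, -0.59186041]), 'ft_torque': array([-0.01649021, -0.01826919,  0.00524632]), 'width': 1.0007492801359237} 18.8
scene [[422.2617004121436, 0.0, 316.24323685477356], [0.0, 422.2617004121436, 193.54131238078332], [0.0, 0.0, 1.0]] -0.09656565456446685 [ 854.93639758 -609.36896655  742.35206851] 0.99582421875
top [[403.7518912981223, 0.0, 313.4058153690911], [0.0, 403.7518912981223, 200.49286324574237], [0.0, 0.0, 1.0]] -0.06709648434412259 [ 305.94950663   21.3268783  1132.73326775] 0.995796875
```

View pics/scene0.png

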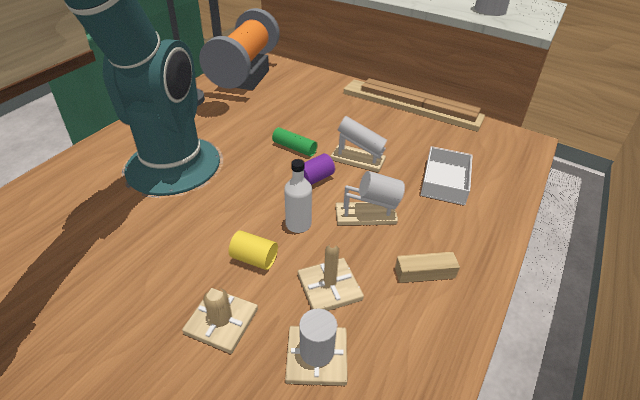

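View pics/top0.png

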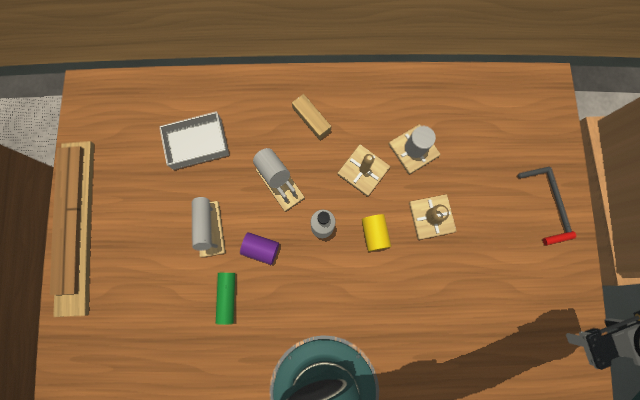

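```bash
python3 - <<'E'
from h import *
print(R.from_rotvec([-1.32457304,  1.00813522, -1.00643757]).as_matrix().round(3))
E
```

```text
[[ 0.268 -0.     0.964]
 [-0.964  0.001  0.268]
 [-0.001 -1.    -0.   ]]
```

```bash
cat > fit.py <<'E'
from h import *
from scipy.optimize import least_squares
t=dict(np.load("top0.npz")); s=dict(np.load("scene0.npz"))
Wt,Ws=cloud(t),cloud(s)
def at(W,u,v): return W[v-1:v+2,u-1:u+2].reshape(-1,3).mean(0).round(1)
for n,u,v in [("tube",203,225),("cup",270,168),("tall",366,160),("short",437,213),("dry",421,142),("bottle",323,218),("table",350,270),("table2",150,250),("yellow",376,232),("purple",260,248),("tray",195,120)]:
    print(n,at(Wt,u,v))
print("scene table",at(Ws,400,350),at(Ws,250,200),"dry",at(Ws,318,320),"tube",at(Ws,362,135))
hsv={id(W):cv2.cvtColor(f,cv2.COLOR_BGR2HSV) for W,f in((Wt,t["frame"]),(Ws,s["frame"]))}
def cyl(c,rad,Rr):
    A=[]
    for W in(Wt,Ws):
        m=(np.linalg.norm(W[...,:2]-c,axis=-1)<rad)&(W[...,2]>75)&(hsv[id(W)][...,1]<60)
        m=cv2.erode(m.astype(np.uint8),np.ones((3,3)))>0
        A.append(W[m])
    for P in (A[0],A[1],np.vstack(A)):
        def f(p):
            d=np.array([np.cos(p[3])*np.cos(p[2]),np.sin(p[3])*np.cos(p[2]),-np.sin(p[2])])
            q=P-np.array([c[0],p[0],p[1]]); return np.linalg.norm(np.cross(q,d),axis=1)-Rr
        o=least_squares(f,[c[1],105,np.radians(20),0],loss="soft_l1",f_scale=2)
        p=o.x; d=np.array([np.cos(p[3])*np.cos(p[2]),np.sin(p[3])*np.cos(p[2]),-np.sin(p[2])])
        q=np.array([c[0],p[0],p[1]]); a=(P-q)@d; ok=np.abs(o.fun)<4
        lo,hi=np.percentile(a[ok],[1,99])
        print(len(P),"rms",np.sqrt(np.median(o.fun**2)).round(2),"pitch,yaw deg",np.degrees(p[2:]).round(2),"ends",(q+lo*d).round(1),(q+hi*d).round(1),"len",round(hi-lo,1))
print("TUBE");cyl(at(Wt,203,225)[:2],85,24.)
print("CUP");cyl(at(Wt,270,168)[:2],75,32.)
E
python3 fit.py
```

```text
tube [nan nan nan]
cup [581.  130.1 127.8]
tall [ 598.6 -118.1  126.7]
short [ 471.6 -323.9   28.2]
dry [ 649.7 -268.4  114.3]
bottle [440.   -2.1 190.3]
table [320.3 -78.7   0.4]
table2 [383.2 483.3   0.5]
yellow [ 418.1 -145.5   63.6]
purple [380.7 162.8  63.4]
tray [753.1 358.   38.7]
scene table [ 7.924e+02 -1.787e+02 -3.000e-01] [288.1   1.3   0.3] dry [ 660.4 -267.6  113.1] tube [454.  298.6  99.6]
TUBETraceback (most recent call last):
  File "fit.py", line 25, in <module>
    print("TUBE");cyl(at(Wt,203,225)[:2],85,24.)
                  ~~~^^^^^^^^^^^^^^^^^^^^^^^^^^^
  File "fit.py", line 20, in cyl
    o=least_squares(f,[c[1],105,np.radians(20),0],loss="soft_l1",f_scale=2)
    return func(*args, **kwargs)
    raise ValueError("Initial guess is outside of provided bounds")
ValueError: Initial guess is outside of provided bounds
```

```bash
sed -i 's/reshape(-1,3).mean(0)/reshape(-1,3)/; s/def at(W,u,v): return \(.*\).round(1)/def at(W,u,v): return np.nanmedian(W[v-2:v+3,u-2:u+3].reshape(-1,3),0).round(1)/' fit.py
cat >> fit.py <<'E'
print("POSTS")
for n,c,lo,hi in(("tall",(600,-118),100,140),("short",(478,-310),70,100),("dry",(655,-268),108,120)):
    for W in(Wt,Ws):
        m=(np.linalg.norm(W[...,:2]-np.array(c),axis=-1)<45)&(W[...,2]>lo)&(W[...,2]<hi); P=W[m]
        print(n,len(P),"mean",P.mean(0).round(1),"mid",((P.min(0)+P.max(0))/2).round(1),"zmax",P[:,2].max().round(1))
# feet: plane z=18 band from top view
for n,c in(("tall",(600,-118)),("short",(478,-310)),("dry",(655,-268))):
  for W in(Wt,Ws):
    m=(np.linalg.norm(W[...,:2]-np.array(c),axis=-1)<100)&(W[...,2]>12)&(W[...,2]<28); P=W[m][:,:2].astype(np.float32)
    print(n,"foot",cv2.minAreaRect(P))
for n,c in(("tubecr",(454,298)),("cupcr",(575,125))):
  for W in(Wt,Ws):
    m=(np.linalg.norm(W[...,:2]-np.array(c),axis=-1)<100)&(W[...,2]>11)&(W[...,2]<20); P=W[m][:,:2].astype(np.float32)
    print(n,"foot",cv2.minAreaRect(P))
E
python3 fit.py
```

```text
tube [437.7 302.6 114.4]
cup [580.7 130.1 126.9]
tall [ 598.1 -118.1  126. ]
short [ 469.7 -325.9   21.7]
dry [ 649.6 -267.9  114.9]
bottle [440.1  -2.1 191. ]
table [320.3 -78.6   1.3]
table2 [ 3.833e+02  4.838e+02 -2.000e-01]
yellow [ 418.  -145.3   62.9]
purple [380.7 162.7  64. ]
tray [753.6 358.5  39.4]
scene table [ 7.923e+02 -1.793e+02 -6.000e-01] [ 2.88e+02  1.60e+00 -1.00e-01] dry [ 660.8 -268.3  112.8] tube [454.4 298.  100.6]
TUBE
756 rms 1.24 pitch,yaw deg [19.64  8.59] ends [382.6 306.2 110.8] [502.7 324.4  67.5] len 129.0
578 rms 1.42 pitch,yaw deg [19.17  9.49] ends [387.9 307.5 108.1] [501.1 326.5  68.2] len 121.5
1334 rms 1.33 pitch,yaw deg [19.59  8.9 ] ends [382.8 306.7 110.6] [502.2 325.4  67.6] len 128.3
CUP
724 rms 1.43 pitch,yaw deg [18.94 33.77] ends [545.4 100.  109.3] [622.3 151.5  77.6] len 97.8
902 rms 1.18 pitch,yaw deg [199.31  34.88] ends [621.5 154.7  75.9] [537.1  95.9 111.9] len 109.0
1626 rms 1.44 pitch,yaw deg [19.18 34.51] ends [539.3  97.4 111.2] [621.8 154.1  76.4] len 106.0
POSTS
tall 94 mean [ 599.2 -123.5  124. ] mid [ 602.4 -124.5  118.8] zm
[... 807 characters left out ...]
469), 10.335674285888672)
dry foot ((651.8480834960938, -251.58145141601562), (110.36772155761719, 166.56214904785156), 30.03665542602539)
dry foot ((650.3277587890625, -251.43458557128906), (109.69473266601562, 165.80462646484375), 30.277551651000977)
tubecr foot ((440.98748779296875, 311.4541015625), (151.91929626464844, 66.65801239013672), 7.135384559631348)
tubecr foot ((447.2047424316406, 280.3238830566406), (151.03546142578125, 143.8946075439453), 9.308501243591309)
cupcr foot ((567.1471557617188, 114.40535736083984), (148.90884399414062, 70.03894805908203), 34.10661315917969)
cupcr foot ((567.1961669921875, 115.65122985839844), (148.18838500976562, 74.4557876586914), 34.7598876953125)
```

```bash
cat > log.py <<'E'
from h import *
import json
s=r.read_state(); d={k:np.ravel(s[k]).tolist() for k in("t","joints","position","tcp_rot")}
open("log.jsonl","a").write(json.dumps(d)+"\n")
m=R.from_rotvec(s["tcp_rot"]).as_matrix()
print("t %.2f"%s["t"],"P",s["position"].round(1),"q",s["joints"].round(3),"y",m[:,1].round(3),"x",m[:,0].round(3),"F",s["contact_force"].round(1),"w",round(float(s["width"]),3))
E
python3 log.py
python3 -m inch '[0.03,0,0.03,0,0,0, 0.06,0.02,0.06,0,0,0, 0.09,0.04,0.09,0,0,0, 0.12,0.06,0.12,0,0,0, 0.15,0.08,0.15,0,0,0]'; python3 log.py
python3 -m inch '[0.02,0.03,0,0.12,0,0, 0.04,0.06,0,0.24,0,0, 0.06,0.09,0,0.36,0,0, 0.08,0.12,0,0.48,0,0, 0.1,0.15,0,0.6,0,0]'; python3 log.py
python3 -m inch '[0.02,0.03,0,-0.12,0.1,0, 0.04,0.06,0,-0.24,0.2,0, 0.06,0.09,0,-0.36,0.3,0, 0.06,0.12,0,-0.48,0.35,0, 0.06,0.15,0,-0.6,0.4,0]'; python3 log.py
python3 -m inch '[0,0.03,0,0,-0.1,0.1, 0,0.06,0,0,-0.2,0.2, 0,0.09,0,0,-0.3,0.3, 0,0.12,0,0,-0.4,0.4, 0,0.15,0,0,-0.4,0.5]'; python3 log.py
python3 -m inch '[-0.01,0.03,-0.01,0.1,0.1,0, -0.02,0.06,-0.02,0.1,0.2,0, -0.03,0.09,-0.03,0.1,0.3,0, -0.04,0.12,-0.04,0.1,0.35,0, -0.05,0.15,-0.05,0.1,0.35,0]'; python3 log.py
```

```text
t 0.10 P [ 167.1 -601.9  204.9] q [ 1.259  0.418 -0.01   1.614  0.005  1.111 -0.053] y [-0.     0.001 -1.   ] x [ 0.267 -0.964 -0.001] F [ 0.1  1.2 -0.5] w 1.0
t: 0.52
position: [304.3, -530.2, 342.7]
tcp_rot: [-1.325, 1.008, -1.007]
contact_force: [-0.2, -0.0, 0.3]
width: 1.004
t 0.52 P [ 304.3 -530.2  342.7] q [ 1.052  0.305 -0.069  1.462  0.021  1.376 -0.318] y [-0.  0. -1.] x [ 0.267 -0.964 -0.001] F [-0.2 -0.   0.3] w 1.004
t: 0.93
position: [404.1, -380.4, 342.2]
tcp_rot: [-0.822, 1.192, -0.624]
contact_force: [0.8, 0.6, 0.2]
width: 0.998
t 0.93 P [ 404.1 -380.4  342.2] q [ 1.014  0.509 -0.16   1.303 -0.313  1.799 -0.443] y [-0.     0.569 -0.822] x [ 0.268 -0.792 -0.548] F [0.8 0.6 0.2] w 0.998
t: 1.35
position: [464.2, -230.0, 341.5]
tcp_rot: [-1.417, 1.369, -0.826]
contact_force: [1.2, 0.1, -0.4]
width: 1.003
t 1.35 P [ 464.2 -230.   341.5] q [ 0.513  0.355 -0.182  1.443  0.081  1.695 -1.077] y [-0.326  0.094 -0.941] x [ 0.14  -0.979 -0.147] F [ 1.2  0.1 -0.4] w 1.003
t: 1.77
position: [462.5, -80.3, 341.9]
tcp_rot: [-1.405, 0.694, -0.732]
contact_force: [0.9, -0.4, 0.8]
width: 1.001
t 1.77 P [462.5 -80.3 341.9] q [ 0.463  0.013 -0.335  1.807 -0.03   1.286 -0.783] y [ 0.041  0.029 -0.999] x [ 0.606 -0.795  0.002] F [ 0.9 -0.4  0.8] w 1.001
t: 2.18
position: [413.1, 69.9, 290.1]
tcp_rot: [-1.458, 1.0, -0.44]
contact_force: [1.4, 0.9, -0.8]
width: 1.002
t 2.18 P [413.1  69.9 290.1] q [ 0.285  0.193 -0.453  1.783 -0.098  1.481 -1.079] y [-0.314  0.128 -0.941] x [ 0.551 -0.782 -0.291] F [ 1.4  0.9 -0.8] w 1.002
```

```bash
cat > kin.py <<'E'
import numpy as np, json
from scipy.spatial.transform import Rotation as R
from scipy.optimize import least_squares
def rot(ax,a): 
    m=np.eye(4); m[:3,:3]=R.from_euler(ax,a).as_matrix(); return m
def tr(x,z):
    m=np.eye(4); m[0,3]=x; m[2,3]=z; return m
TOOL=np.eye(4); TOOL[:3,:3]=np.array([[1,0,0],[0,0,-1],[0,1,0]]) # tool y along last z
def fk(q,p,s):
    h,L1,L2,L3,a1,a2,a3,a4,o1,o3,o5,o7,o2,o4,o6=p
    return (rot('z',s[0]*q[0]+o1)@tr(a4,h)@rot('y',q[1]+o2)@rot('z',s[1]*q[2]+o3)@tr(a1,L1)@rot('y',q[3]+o4)@tr(a2,L2)
      @rot('z',s[2]*q[4]+o5)@rot('y',q[5]+o6)@tr(a3,0)@rot('z',s[3]*q[6]+o7)@tr(0,L3)@np.linalg.inv(TOOL))
def load(): return [json.loads(l) for l in open("log.jsonl")]
def res(p,s,D):
    o=[]
    for d in D:
        T=fk(d["joints"],p,s); o+=list(T[:3,3]-d["position"])
        o+=list(300*(R.from_matrix(T[:3,:3]).inv()*R.from_rotvec(d["tcp_rot"])).as_rotvec())
    return np.array(o)+0
def fit():
    import itertools
    D=load(); best=None
    for s in itertools.product((1,-1),repeat=4):
      for o7 in(0,np.pi/2,np.pi,-np.pi/2):
        reg=lambda p:np.r_[res(p,s,D),0.02*np.array(p[4:8]),np.array(p[9:11])*5,np.array(p[12:])*5,0.005*(np.array(p[:4])-[340,420,420,300])]
        x0=[340,420,420,300,0,0,0,0,0,0,0,o7,0,0,0]
        r=least_squares(reg,x0)
        if best is None or r.cost<best[0]-1e-3: best=(r.cost,s,r.x)
    return best
if __name__=="__main__":
    c,s,p=fit(); print(c,s,p.round(3).tolist()); e=res(p,s,load()).reshape(-1,6); print(e.round(2))
    json.dump([list(s),p.tolist()],open("kin.json","w"))
E
timeout 400 python3 kin.py
sed -i 's/r=least_squares(reg,x0)/r=least_squares(reg,x0,x_scale=np.r_[np.full(8,100),np.ones(7)],max_nfev=12)\n        print(s,round(o7,2),r.cost)/; s/best=(r.cost,s,r.x)/best=(r.cost,s,r.x,reg)/; s/    return best/    x=least_squares(best[3],best[2],x_scale=np.r_[np.full(8,100),np.ones(7)],max_nfev=60); return x.cost,best[1],x.x/' kin.py; time OMP_NUM_THREADS=1 timeout 500 python3 kin.py
```

```text
(1, 1, 1, 1) 0 481244.7872882349
(1, 1, 1, 1) 1.57 458372.18276337394
(1, 1, 1, 1) 3.14 1988013.0030593125
(1, 1, 1, 1) -1.57 298078.7636532913
(1, 1, 1, -1) 0 339195.4580334838
(1, 1, 1, -1) 1.57 214493.71526370238
(1, 1, 1, -1) 3.14 58783.490735530126
(1, 1, 1, -1) -1.57 249355.00309863765
(1, 1, -1, 1) 0 293560.9174319261
(1, 1, -1, 1) 1.57 449516.5365925384
(1, 1, -1, 1) 3.14 386291.152157245
(1, 1, -1, 1) -1.57 506501.4586234277
(1, 1, -1, -1) 0 306599.3170139831
(1, 1, -1, -1) 1.57 461846.81803278346
(1, 1, -1, -1) 3.14 301404.95070955076
(1, 1, -1, -1) -1.57 330336.79800645064
(1, -1, 1, 1) 0 358481.4993812962
(1, -1, 1, 1) 1.57 441829.7940729343
(1, -1, 1, 1) 3.14 232997.47572514418
(1, -1, 1, 1) -1.57 290477.1757705067
(1, -1, 1, -1) 0 194374.2842681847
(1, -1, 1, -1) 1.57 82605.03455168051
(1, -1, 1, -1) 3.14 165853.12275088648
(1, -1, 1, -1) -1.57 122301.04277093399
(1, -1, -1, 1) 0 1763646.3924738148
(1, -1, -1, 1) 1.57 213477.30320104945
(1, -1, -1, 1) 3.14 388379.3899928013
(1, -1, -1, 1) -1.57 331164.92167783895
(1, -1, -1, -1) 0 217181.5639581578
(1, -1, -1, -1) 1.57 
[... 1134 characters left out ...]
1, -1, 1) -1.57 69118.40820624572
(-1, -1, -1, -1) 0 103080.77955128098
(-1, -1, -1, -1) 1.57 180425.2027538938
(-1, -1, -1, -1) 3.14 197277.2462203166
(-1, -1, -1, -1) -1.57 114716.1318943051
87913.21882168367 (-1, -1, -1, 1) [380.872, -751.476, 30.515, -549.986, 163.09, 326.007, -88.329, 448.926, 0.125, 0.401, 0.059, -0.644, 3.257, -3.808, 3.739]
[[  40.4     4.27   43.51   45.84 -264.37    8.7 ]
 [   7.58  -12.67  -43.33   43.37 -301.75   18.43]
 [  -1.02  -25.29   -0.57   25.9  -310.77   58.58]
 [ -38.48   24.11   16.23   23.22 -386.85    7.72]
 [ -21.54  -23.14  -48.83    8.28 -463.91   16.91]
 [   9.4    -6.41   32.99  -31.18 -521.61  -21.53]]
real	0m42.279s
user	0m41.721s
sys	0m0.211s
```

```bash
cat > kin2.py <<'E'
from kin import *
D=load()
for s,o7 in(((-1,-1,-1,1),0),((-1,1,1,1),-np.pi/2)):
    reg=lambda p:np.r_[res(p,s,D),0.05*np.array(p[4:8]),np.array(p[9:11])*10,np.array(p[12:])*10,0.005*(np.array(p[:4])-[340,420,420,300])]
    r=least_squares(reg,[340,420,420,300,0,0,0,0,0,0,0,o7,0,0,0],x_scale=np.r_[np.full(8,100),np.ones(7)],max_nfev=100)
    print(r.cost,s,r.x.round(3).tolist()); print(res(r.x,s,D).reshape(-1,6).round(1)[[0,2,5]])
    if s[1]==-1: json.dump([list(s),r.x.tolist()],open("kin.json","w"))
E
OMP_NUM_THREADS=1 timeout 100 python3 kin2.py
```

```text
546.9686223915137 (-1, -1, -1, 1) [285.598, 507.981, 456.176, -339.599, -14.074, -8.163, 2.424, 15.066, -0.054, 0.016, -0.017, 0.035, 0.017, 0.007, 3.121]
[[ 0.8  0.6  1.9  2.6  1.1 -1.2]
 [ 3.  -1.3  0.3 -4.7 -1.6  2. ]
 [ 1.4  0.4  1.9 -1.9  0.1 -0.3]]
568.9620536804206 (-1, 1, 1, 1) [283.622, -508.466, -452.849, -339.205, -3.408, -7.088, -0.728, 18.445, -0.045, -0.0, 0.008, 0.042, 3.129, 0.001, 0.015]
[[-0.2  0.1  2.2  2.2 -0.  -1.1]
 [ 3.5 -1.1  0.3 -3.9  1.8  2.3]
 [ 1.7  0.4  1.8 -0.7  0.   0.5]]
```

```bash
sed -i 's/@np.linalg.inv(TOOL))/@TOOL)/' kin.py; sed -i "s/((-1,-1,-1,1),0),((-1,1,1,1),-np.pi\/2)/((-1,-1,-1,-1),0),((-1,-1,-1,-1),3.14),((-1,-1,-1,-1),1.57),((-1,-1,-1,-1),-1.57)/; s/\[340,420,420,300,0/[285,508,455,340,0/; s/if s\[1\]==-1/if r.cost<1000/" kin2.py; OMP_NUM_THREADS=1 timeout 100 python3 kin2.py; python3 -c "
from kin import *; print(TOOL)"
```

```text
49.51173031565961 (-1, -1, -1, -1) [285.455, 508.699, 456.154, 340.008, -13.599, 7.205, -2.251, 15.509, -0.052, 0.014, -0.017, -3.176, 0.016, -0.025, 0.013]
[[ 0.8  0.4  1.9  2.7  0.5 -1.3]
 [ 2.5 -1.3  0.3 -3.9  0.9  1.8]
 [ 1.3  0.5  1.9 -1.8  0.5 -0.4]]
49.51173031702848 (-1, -1, -1, -1) [285.455, 508.699, 456.154, 340.008, -13.598, 7.206, -2.251, 15.509, -0.052, 0.014, -0.017, 3.107, 0.016, -0.025, 0.013]
[[ 0.8  0.4  1.9  2.7  0.5 -1.3]
 [ 2.5 -1.3  0.3 -3.9  0.9  1.8]
 [ 1.3  0.5  1.9 -1.8  0.5 -0.4]]
49.511730310951194 (-1, -1, -1, -1) [285.455, 508.699, 456.154, 340.008, -13.598, 7.206, -2.251, 15.509, -0.052, 0.014, -0.017, 3.107, 0.016, -0.025, 0.013]
[[ 0.8  0.4  1.9  2.7  0.5 -1.3]
 [ 2.5 -1.3  0.3 -3.9  0.9  1.8]
 [ 1.3  0.5  1.9 -1.8  0.5 -0.4]]
49.51173031105507 (-1, -1, -1, -1) [285.455, 508.699, 456.154, 340.008, -13.598, 7.206, -2.251, 15.509, -0.052, 0.014, -0.017, -3.176, 0.016, -0.025, 0.013]
[[ 0.8  0.4  1.9  2.7  0.5 -1.3]
 [ 2.5 -1.3  0.3 -3.9  0.9  1.8]
 [ 1.3  0.5  1.9 -1.8  0.5 -0.4]]
[[ 1.  0.  0.  0.]
 [ 0.  0. -1.  0.]
 [ 0.  1.  0.  0.]
 [ 0.  0.  0.  1.]]
```

```bash
cat > ik.py <<'E'
from kin import *
S,P=json.load(open("kin.json"))
LO=np.array([-2.81,-.39,-1.27,.06,-1.19,.19,-2.82])+.04; HI=np.array([2.81,2.02,1.25,2.57,4.33,2.,2.82])-.04
def err(q,T):
    F=fk(q,P,S); return np.r_[(F[:3,3]-T[:3,3])/300,R.from_matrix(T[:3,:3].T@F[:3,:3]).as_rotvec()]
def solve(T,q0,w=0.003):
    r=least_squares(lambda q:np.r_[err(q,T),w*(q-q0)],np.clip(q0,LO+.01,HI-.01),bounds=(LO,HI),max_nfev=40)
    r2=least_squares(lambda q:np.r_[err(q,T),1e-5*(q-r.x)],r.x,bounds=(LO,HI),max_nfev=15)
    return r2.x,np.linalg.norm(err(r2.x,T))
def axis(yaw,pit): 
    y,p=np.radians([yaw,pit]); return np.array([np.cos(y)*np.cos(p),np.sin(y)*np.cos(p),-np.sin(p)])
def pick(closed,yaw,al,g,sg,pit=20.):
    """tool pose: grasp point g mm from closed end, tool y al deg below vessel axis"""
    t=axis(yaw,pit+al); x=sg*np.array([-np.sin(np.radians(yaw)),np.cos(np.radians(yaw)),0])
    T=np.eye(4); T[:3,:3]=np.c_[x,t,np.cross(x,t)]; T[:3,3]=closed+g*axis(yaw,pit)+18.8*t; return T
def place(seat,yaw,al,g,sg,L,psi):
    """vessel upright-down on seat: pick rotation pitched to vertical then turned psi about z"""
    A=pick(np.zeros(3),yaw,al,g,sg); d=axis(yaw,20); lat=np.array([-np.sin(np.radians(yaw)),np.cos(np.radians(yaw)),0])
    M=(R.from_rotvec([0,0,np.radians(psi)])*R.from_rotvec(np.radians(70)*lat)).as_matrix()
    assert np.allclose(M@d,[0,0,-1],atol=1e-6)
    T=np.eye(4); T[:3,:3]=M@A[:3,:3]; T[:3,3]=np.array(seat)+[0,0,L]+M@A[:3,3]; return T
TUBE=(np.array([381.5,306,111.5]),8.7,135.); CUP=(np.array([556.8,108.5,104.3]),34.2,90.)
TALL=np.array([603.4,-125,24.]); SHORT=np.array([465,-314,24.])
E
cat > feas.py <<'E'
from ik import *
rng=np.random.default_rng(0)
qc=np.array(load()[-1]["joints"])
seeds=[qc]+[np.array([qc[0]+a,.4,c,1.8,b,1.,g]) for a in(-.6,) for b in(0,1.5,3.1,-1) for c in (0,) for g in(-1.5,1.5)]
for nm,(c,yaw,L),seat in(("tube",TUBE,TALL),("cup",CUP,SHORT)):
  for al in(0,15,30,45,60):
    for sg in(1,-1):
      T=pick(c,yaw,al,28,sg); out=[]
      for q0 in seeds:
        q,e=solve(T,q0)
        if e<.003 and not any(np.abs(q-o).max()<.5 for o in out): out.append(q)
      print(nm,"PICK al",al,sg,[o.round(2).tolist() for o in out][:3])
      if out:
        ok=[]
        for psi in range(-180,180,30):
          Tp=place(seat,yaw,al,28,sg,L,psi)
          for o in out[:2]:
            qq=o.copy(); qq[0]+= .8; q,e=solve(Tp,qq)
            if e<.003: ok.append((psi,q.round(1).tolist()));break
        print("   PLACE",ok)
E
OMP_NUM_THREADS=1 timeout 560 python3 feas.py
```

```text
tube PICK al 0 1 [[-2.06, 1.16, 1.01, 2.53, 2.55, 0.59, -2.52]]
   PLACE [(-180, [0.3, 0.5, -0.1, 1.7, 0.1, 0.9, -1.3]), (-150, [0.4, 0.5, -0.3, 1.7, 0.2, 0.9, -0.9]), (-120, [0.6, 0.6, -0.6, 1.7, 0.4, 1.0, -0.5]), (-90, [0.7, 0.6, -0.8, 1.7, 0.5, 1.0, -0.1]), (150, [0.2, 0.5, -0.1, 1.7, 0.1, 0.9, -1.8])]
tube PICK al 0 -1 [[-2.06, 1.16, 1.01, 2.53, 2.55, 0.59, 0.62], [-2.19, 1.4, 1.19, 2.53, 2.98, 0.48, 0.08]]
   PLACE [(-180, [0.4, 0.5, -0.4, 1.7, 0.2, 0.9, 1.7]), (-150, [0.5, 0.5, -0.4, 1.7, 0.3, 0.9, 2.2]), (-120, [0.6, 0.6, -0.6, 1.7, 0.4, 1.0, 2.6]), (150, [0.1, 0.5, 0.0, 1.7, -0.0, 0.9, 1.4])]
tube PICK al 15 1 [[-0.42, 0.68, -0.85, 2.51, 2.03, 1.31, -1.17], [-0.87, 0.5, -0.28, 2.52, 2.07, 0.98, -1.35]]
   PLACE [(-180, [1.0, 0.7, -1.2, 1.9, 0.9, 0.8, -2.0]), (-150, [1.1, 0.8, -1.2, 1.8, 0.8, 0.9, -1.3]), (-120, [1.0, 0.9, -1.2, 1.7, 0.7, 1.0, -0.7]), (-90, [1.0, 1.0, -1.2, 1.6, 0.7, 1.2, -0.2]), (-60, [0.9, 1.0, -1.2, 1.5, 0.7, 1.4, 0.3]), (-30, [0.8, 1.0, -1.2, 1.5, 0.8, 1.5, 0.7]), (0, [0.7, 1.0, -1.1, 1.5, 0.8, 1.5, 1.2]), (30, [0.7, 1.0, -1.2, 1.6, 1.0, 1.6, 1.6]), (60, [
[... 8240 characters left out ...]
.9, -0.6, 1.9, 1.3, 1.6, 1.9]), (60, [0.6, 0.8, -0.7, 2.2, 1.7, 1.5, 1.9]), (90, [0.8, 0.8, -0.7, 2.5, 2.3, 1.3, 1.9])]
cup PICK al 60 -1 [[0.02, 0.46, -0.3, 1.95, 0.12, 0.59, -1.32], [-0.71, 0.53, 0.67, 1.94, -0.66, 0.7, -0.63], [0.56, 0.77, -1.13, 1.93, 0.91, 0.86, -1.97]]
   PLACE [(-180, [1.4, 0.8, -0.5, 2.0, -1.0, 0.9, -2.2]), (-150, [1.2, 0.9, -0.3, 1.7, -0.7, 1.3, -2.3]), (-120, [1.0, 1.0, -0.2, 1.3, -0.4, 1.7, -2.2]), (-90, [0.8, 1.1, -0.2, 1.1, -0.1, 1.9, -1.9]), (-30, [0.4, 1.0, -0.1, 1.2, 0.4, 1.9, -1.3]), (0, [0.2, 0.9, 0.0, 1.5, 0.7, 1.6, -1.1]), (30, [0.1, 0.8, -0.1, 1.9, 1.0, 1.3, -1.1]), (60, [0.2, 0.7, -0.2, 2.2, 1.6, 1.1, -1.3]), (90, [0.6, 0.7, -0.4, 2.5, 2.3, 1.2, -1.3])]
```

```bash
cat > go.py <<'E'
from ik import *
from h import r
def delta(T,n=None,show=True):
    """shift (m) and turn from the present pose to T; simulated joints along the way"""
    s=r.read_state(); p=s["position"]; A=R.from_rotvec(s["tcp_rot"])
    rv=(R.from_matrix(T[:3,:3])*A.inv()).as_rotvec(); dp=(T[:3,3]-p)/1000
    rows=max(np.linalg.norm(dp)/.0417,np.degrees(np.linalg.norm(rv))/7.16)
    q=np.array(s["joints"]); N=8; tr=[]
    for i in range(1,N+1):
        X=np.eye(4); X[:3,3]=p+1000*dp*i/N; X[:3,:3]=(R.from_rotvec(rv*i/N)*A).as_matrix()
        q,e=solve(X,q); tr.append((q,e))
    print("d",dp.round(4),"rv",rv.round(4),"rows>=%.1f"%rows,"end q",q.round(2),"maxerr %.3f"%max(e for _,e in tr),"j6min %.2f"%min(q[5] for q,_ in tr))
    return dp,rv
def back(T,m): 
    T=T.copy(); T[:3,3]-=m*T[:3,1]; return T
E
python3 - <<'E'
from go import *
T=pick(TUBE[0],TUBE[1],50,50,-1); print(T.round(3))
delta(back(T,90))
E
```

```text
[[ 1.5100e-01  3.3800e-01  9.2900e-01  4.3430e+02]
 [-9.8800e-01  5.2000e-02  1.4200e-01  3.1408e+02]
 [-0.0000e+00 -9.4000e-01  3.4200e-01  7.6733e+01]
 [ 0.0000e+00  0.0000e+00  0.0000e+00  1.0000e+00]]
d [-0.0092  0.2395 -0.1288] rv [-0.07   -0.6057 -0.5263] rows>=6.5 end q [-0.38  0.15 -0.52  2.18  0.51  0.62 -2.69] maxerr 0.000 j6min 0.62
```

```bash
python3 - <<'E'
from go import *
T=pick(TUBE[0],TUBE[1],50,50,1)
delta(back(T,90))
E
```

```text
d [-0.0092  0.2395 -0.1288] rv [-0.0577 -0.4611  2.6704] rows>=21.7 end q [ 0.01  0.24 -0.99  2.17  0.71  0.7   0.27] maxerr 0.000 j6min 0.70
```

```bash

python3 -m inch '[-0.0004,0.0096,-0.0052,-0.0023,-0.0184,0.1068, -0.0008,0.0192,-0.0104,-0.0046,-0.0368,0.2136, -0.0012,0.0288,-0.0156,-0.0069,-0.0552,0.3204, -0.0016,0.0384,-0.0208,-0.0092,-0.0736,0.4272, -0.002,0.048,-0.026,-0.0115,-0.092,0.534]' >/dev/null; python3 log.py
python3 -m inch '[-0.0004,0.0096,-0.0052,-0.0023,-0.0184,0.1068, -0.0008,0.0192,-0.0104,-0.0046,-0.0368,0.2136, -0.0012,0.0288,-0.0156,-0.0069,-0.0552,0.3204, -0.0016,0.0384,-0.0208,-0.0092,-0.0736,0.4272, -0.002,0.048,-0.026,-0.0115,-0.092,0.534]' >/dev/null; python3 log.py
python3 -m inch '[-0.0004,0.0096,-0.0052,-0.0023,-0.0184,0.1068, -0.0008,0.0192,-0.0104,-0.0046,-0.0368,0.2136, -0.0012,0.0288,-0.0156,-0.0069,-0.0552,0.3204, -0.0016,0.0384,-0.0208,-0.0092,-0.0736,0.4272, -0.002,0.048,-0.026,-0.0115,-0.092,0.534]' >/dev/null; python3 log.py
python3 -m inch '[-0.0004,0.0096,-0.0052,-0.0023,-0.0184,0.1068, -0.0008,0.0192,-0.0104,-0.0046,-0.0368,0.2136, -0.0012,0.0288,-0.0156,-0.0069,-0.0552,0.3204, -0.0016,0.0384,-0.0208,-0.0092,-0.0736,0.4272, -0.002,0.048,-0.026,-0.0115,-0.092,0.534]' >/dev/null; python3 log.py
```

```text
t 2.60 P [411.2 117.1 265.2] q [ 0.184  0.199 -0.57   1.823  0.049  1.393 -0.794] y [-0.243 -0.036 -0.969] x [ 0.899 -0.384 -0.211] F [ 0.1 -0.2 -0.3] w 0.997
t 3.02 P [409.2 165.1 239.2] q [ 0.095  0.199 -0.68   1.886  0.196  1.272 -0.52 ] y [-0.102 -0.142 -0.985] x [ 0.984  0.13  -0.121] F [-0.2  0.7 -0.2] w 1.001
t 3.43 P [407.1 213.2 213.3] q [ 0.03   0.192 -0.78   1.97   0.34   1.115 -0.242] y [ 0.074 -0.161 -0.984] x [ 0.788  0.614 -0.041] F [0.6 0.5 0.1] w 0.997
t 3.85 P [405.  261.1 187.3] q [-0.003  0.188 -0.865  2.066  0.485  0.919  0.051] y [ 0.235 -0.088 -0.968] x [0.367 0.93  0.004] F [ 0.3 -0.3  0.3] w 0.998
```

```bash
python3 - <<'E'
from go import *
T=pick(TUBE[0],TUBE[1],50,50,1)
delta(back(T,90))
E
```

```text
d [-0.0012  0.0483 -0.026 ] rv [-0.0149 -0.0959  0.5268] rows>=4.3 end q [-0.03  0.23 -0.94  2.17  0.68  0.69  0.29] maxerr 0.000 j6min 0.69
```

```bash

python3 -m inch '[-0.0002,0.0097,-0.0052,-0.003,-0.0192,0.1054, -0.0005,0.0193,-0.0104,-0.006,-0.0384,0.2107, -0.0007,0.029,-0.0156,-0.009,-0.0575,0.3161, -0.001,0.0386,-0.0208,-0.012,-0.0767,0.4214, -0.0012,0.0483,-0.026,-0.0149,-0.0959,0.5268]' >/dev/null; python3 log.py
python3 - <<'E'
from h import *
st=r.read_state(); s=r.snapshot("wrist"); cv2.imwrite("pics/w1.png",s["frame"]); np.savez("w1.npz",**s,p=st["position"],rot=st["tcp_rot"])
print(np.array(s["hand_eye"]).round(2).tolist())
E
```

```text
t 4.27 P [403.8 309.4 161.3] q [-0.009  0.211 -0.927  2.155  0.655  0.701  0.343] y [ 0.338  0.052 -0.94 ] x [-0.151  0.989  0.   ] F [-0.2  0.5  0.3] w 1.0
[[1.0, 0.0, -0.0, 0.21], [0.0, -0.29, 0.96, -179.38], [0.0, -0.96, -0.29, 83.87], [0.0, 0.0, 0.0, 1.0]]
```

View pics/w1.png

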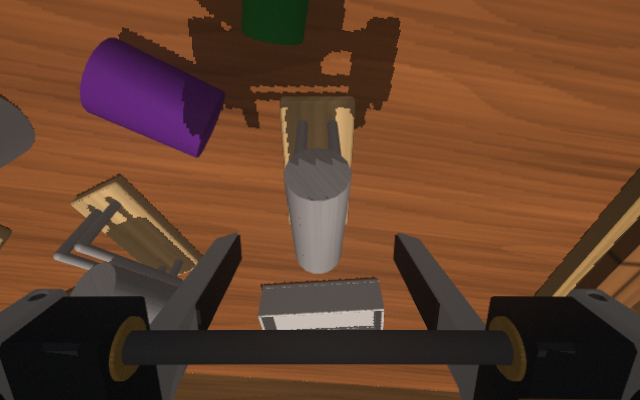

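```bash
cat > wfit.py <<'E'
from h import *
import sys
from scipy.optimize import least_squares
def wfit(f,Rr,c,yaw0,box,zmin=60):
    s=dict(np.load(f)); W=cloud(s,(s["p"],s["rot"])); hsv=cv2.cvtColor(s["frame"],cv2.COLOR_BGR2HSV)
    u0,u1,v0,v1=box; m=np.zeros(W.shape[:2],np.uint8); m[v0:v1,u0:u1]=1
    m=(m>0)&(hsv[...,1]<50)&(W[...,2]>zmin)&(np.linalg.norm(W[...,:2]-c[:2],axis=-1)<90)
    m=cv2.erode(m.astype(np.uint8),np.ones((3,3)))>0; Pt=W[m]
    ax=lambda p:np.array([np.cos(p[3])*np.cos(p[2]),np.sin(p[3])*np.cos(p[2]),-np.sin(p[2])])
    def g(p): return np.linalg.norm(np.cross(Pt-np.array([c[0],p[0],p[1]]),ax(p)),axis=1)-Rr
    o=least_squares(g,[c[1],c[2],np.radians(20),np.radians(yaw0)],loss="soft_l1",f_scale=1); p=o.x; d=ax(p)
    q=np.array([c[0],p[0],p[1]]); a=(Pt-q)@d; ok=np.abs(o.fun)<3; lo,hi=np.percentile(a[ok],[1,99])
    print(len(Pt),ok.mean().round(2),"res",np.median(np.abs(o.fun)).round(2),"pitch yaw",np.degrees(p[2:]).round(2),"at x=%.1f"%c[0],q.round(1),"ends",(q+lo*d).round(1),(q+hi*d).round(1),"len %.1f"%(hi-lo))
    T=R.from_rotvec(s["rot"]).as_matrix(); 
    return q,d
E
python3 - <<'E'
from wfit import *
wfit("w1.npz",24.,np.array([440,315,90.]),8.7,(270,365,195,275))
wfit("w1.npz",24.,np.array([440,315,90.]),8.7,(270,365,150,275))
E
```

```text
3396 0.99 res 0.21 pitch yaw [19.81  9.05] at x=440.0 [440.  315.3  90.4] ends [381.9 306.1 111.6] [498.  324.6  69.2] len 124.9
5911 0.63 res 0.53 pitch yaw [19.65  8.91] at x=440.0 [440.  315.3  90.4] ends [381.7 306.2 111.4] [497.9 324.4  69.4] len 124.9
```

```bash

python3 -m inch '[0.006,0.001,-0.017,0,0,0, 0.012,0.002,-0.034,0,0,0, 0.018,0.003,-0.051,0,0,0, 0.024,0.004,-0.068,0,0,0, 0.0302,0.0047,-0.0845,0,0,0.004]' ; python3 log.py
python3 -m inch '[0,0,0,0,0,0, 0,0,0,0,0,0, 0,0,0,0,0,0, 0,0,0,0,0,0, 0,0,0,0,0,0]' 0.03 45 >/dev/null; python3 log.py
python3 -m inch '[0,0,0,0,0,0, 0,0,0,0,0,0, 0,0,0,0,0,0, 0,0,0,0,0,0, 0,0,0,0,0,0]' >/dev/null; python3 log.py
```

```text
t: 4.73
position: [434.7, 313.2, 76.2]
tcp_rot: [-1.369, -1.587, 1.112]
contact_force: [0.3, -0.3, 0.5]
width: 0.997
t 4.73 P [434.7 313.2  76.2] q [-0.159  0.414 -0.758  2.165  0.979  0.613  0.074] y [ 0.337  0.05  -0.94 ] x [-0.147  0.989  0.   ] F [ 0.3 -0.3  0.5] w 0.997
t 5.15 P [434.6 313.7  78.1] q [-0.157  0.41  -0.762  2.165  0.976  0.613  0.079] y [ 0.339  0.052 -0.939] x [-0.149  0.989  0.001] F [-0.3  0.5  0.6] w 0.68
t 5.57 P [434.5 314.3  77.6] q [-0.158  0.411 -0.761  2.165  0.977  0.612  0.079] y [ 0.338  0.053 -0.94 ] x [-0.15   0.989  0.002] F [-1.7  2.1  7. ] w 0.511
```

```bash
cat > plan.py <<'E'
from go import *
def path(Ts,q):
    for T in Ts:
        pass
s=r.read_state(); X0=np.eye(4); X0[:3,3]=s["position"]; X0[:3,:3]=R.from_rotvec(s["tcp_rot"]).as_matrix()
for psi in(-90,-75,-60,-45,-30,-15,0,15,30,45):
    T=place(TALL+[0,0,150],TUBE[1],50,50,1,135,psi)
    up=X0.copy(); up[2,3]+=150
    q=np.array(s["joints"]); q1,e1=solve(up,q)
    A=R.from_matrix(up[:3,:3]); rv=(R.from_matrix(T[:3,:3])*A.inv()).as_rotvec(); q=q1; es=[e1]; mrg=9
    for i in range(1,11):
        X=np.eye(4); X[:3,3]=up[:3,3]+(T[:3,3]-up[:3,3])*i/10; X[:3,:3]=(R.from_rotvec(rv*i/10)*A).as_matrix(); q,e=solve(X,q); es.append(e); mrg=min(mrg,(q-LO).min(),(HI-q).min())
    q2,e2=solve(back(place(TALL,TUBE[1],50,50,1,135,psi),0),q)
    print(psi,"rv",np.degrees(np.linalg.norm(rv)).round(),"hi",q.round(2),"err %.3f"%max(es),"mrg %.2f"%mrg,"lo",q2.round(2),"e %.3f"%e2)
E
OMP_NUM_THREADS=1 python3 plan.py
```

```text
-90 rv 109.0 hi [ 0.85  0.79 -0.68  1.36 -0.31  1.54  0.47] err 0.000 mrg 0.22 lo [ 0.83  0.96 -0.62  1.43 -0.24  1.34  0.58] e 0.000
-75 rv 99.0 hi [ 0.76  0.87 -0.68  1.21 -0.19  1.73  0.57] err 0.000 mrg 0.22 lo [ 0.74  1.03 -0.63  1.28 -0.12  1.54  0.66] e 0.000
-60 rv 90.0 hi [ 0.65  0.94 -0.69  1.08 -0.07  1.91  0.7 ] err 0.000 mrg 0.05 lo [ 0.65  1.09 -0.64  1.15  0.01  1.72  0.78] e 0.000
-45 rv 82.0 hi [ 0.54  0.9  -0.57  1.07 -0.02  1.96  0.93] err 0.078 mrg 0.00 lo [ 0.51  1.1  -0.52  1.05  0.06  1.86  0.99] e 0.000
-30 rv 75.0 hi [ 0.33  0.83 -0.24  1.1  -0.02  1.96  1.29] err 0.147 mrg 0.00 lo [ 0.3   1.08 -0.22  1.    0.02  1.94  1.31] e 0.000
-15 rv 71.0 hi [ 0.05  0.82  0.16  1.1  -0.02  1.96  1.68] err 0.156 mrg 0.00 lo [ 0.07  1.07  0.15  0.99 -0.04  1.95  1.67] e 0.000
0 rv 70.0 hi [-0.19  0.88  0.52  1.08 -0.02  1.96  2.05] err 0.103 mrg 0.00 lo [-0.15  1.09  0.48  1.03 -0.09  1.89  2.  ] e 0.000
15 rv 71.0 hi [-0.34  0.96  0.75  1.04 -0.02  1.96  2.35] err 0.000 mrg 0.00 lo [-0.33  1.11  0.71  1.12 -0.1   1.77  2.27] e 0.000
30 rv 75.0 hi [ 0.06  0.81 -0.28  1.17  0.62  1.96  2.04] err 0.000 mrg 0.00 lo [ 0.06  0.97 -0.27  1.24  0.62  1.77  1.93] e 0.000
45 rv 82.0 hi [ 0.21  0.81 -0.66  1.32  0.91  1.96  2.04] err 0.000 mrg 0.00 lo [ 0.2   0.98 -0.62  1.39  0.95  1.79  1.9 ] e 0.000
```

```bash

python3 -m inch '[0,0,0.004,0,0,0, 0,0,0.01,0,0,0, 0,0,0.02,0,0,0, 0,0,0.035,0,0,0, 0,0,0.05,0,0,0]' >/dev/null; python3 log.py
python3 -m inch '[0,0,0.024,0,0,0, 0,0,0.048,0,0,0, 0,0,0.072,0,0,0, 0,0,0.096,0,0,0, 0,0,0.12,0,0,0]' >/dev/null; python3 log.py
python3 - <<'E'
from go import *
dp,rv=delta(place(TALL+[0,0,190],9.0,50,50,1,135,-90)); print((dp/4).round(4),(rv/4).round(4))
E
```

```text
t 5.98 P [433.8 313.1 127.5] q [-0.063  0.324 -0.855  2.131  0.8    0.676  0.253] y [ 0.336  0.051 -0.94 ] x [-0.15   0.989 -0.   ] F [ 0.  -0.2 -2.1] w 0.507
t 6.40 P [433.7 313.3 248.2] q [ 0.135  0.124 -1.004  2.003  0.441  0.847  0.612] y [ 0.336  0.051 -0.94 ] x [-0.15   0.989  0.   ] F [ 0.4 -0.1 -2.8] w 0.508
d [ 0.1675 -0.4241  0.0387] rv [ 0.7898  1.0801 -1.3494] rows>=15.2 end q [ 0.83  0.74 -0.64  1.32 -0.35  1.61  0.46] maxerr 0.000 j6min 0.87
[ 0.0419 -0.106   0.0097] [ 0.1975  0.27   -0.3374]
```

```bash

python3 -m inch '[0.0084,-0.0212,0.0019,0.0395,0.054,-0.0675, 0.0168,-0.0424,0.0039,0.079,0.108,-0.135, 0.0251,-0.0636,0.0058,0.1185,0.162,-0.2024, 0.0335,-0.0848,0.0077,0.158,0.216,-0.2699, 0.0419,-0.106,0.0097,0.1975,0.27,-0.3374]' >/dev/null; python3 log.py
python3 -m inch '[0.0084,-0.0212,0.0019,0.0395,0.054,-0.0675, 0.0168,-0.0424,0.0039,0.079,0.108,-0.135, 0.0251,-0.0636,0.0058,0.1185,0.162,-0.2024, 0.0335,-0.0848,0.0077,0.158,0.216,-0.2699, 0.0419,-0.106,0.0097,0.1975,0.27,-0.3374]' >/dev/null; python3 log.py
python3 -m inch '[0.0084,-0.0212,0.0019,0.0395,0.054,-0.0675, 0.0168,-0.0424,0.0039,0.079,0.108,-0.135, 0.0251,-0.0636,0.0058,0.1185,0.162,-0.2024, 0.0335,-0.0848,0.0077,0.158,0.216,-0.2699, 0.0419,-0.106,0.0097,0.1975,0.27,-0.3374]' >/dev/null; python3 log.py
python3 -m inch '[0.0084,-0.0212,0.0019,0.0395,0.054,-0.0675, 0.0168,-0.0424,0.0039,0.079,0.108,-0.135, 0.0251,-0.0636,0.0058,0.1185,0.162,-0.2024, 0.0335,-0.0848,0.0077,0.158,0.216,-0.2699, 0.0419,-0.106,0.0097,0.1975,0.27,-0.3374]' >/dev/null; python3 log.py
python3 - <<'E'
from go import *
from h import cv2,np
s=r.snapshot("scene"); cv2.imwrite("pics/s1.png",s["frame"]); np.savez("s1.npz",**s)
st=r.read_state(); s=r.snapshot("wrist"); np.savez("w2.npz",**s,p=st["position"],rot=st["tcp_rot"])
delta(place(TALL+[0,0,190],9.0,50,50,1,135,-90))
E
```

```text
t 6.82 P [476.2 206.7 257.6] q [ 0.442  0.151 -0.908  1.918  0.017  0.956  0.886] y [ 0.11   0.17  -0.979] x [0.214 0.958 0.19 ] F [ 0.9  0.6 -1.7] w 0.505
t 7.23 P [518.2 100.5 267.2] q [ 0.623  0.313 -0.785  1.76  -0.162  1.176  0.894] y [-0.064  0.355 -0.933] x [0.574 0.778 0.257] F [ 0.4 -0.3 -2. ] w 0.507
t 7.65 P [560.2  -5.6 276.8] q [ 0.731  0.515 -0.663  1.549 -0.278  1.411  0.754] y [-0.146  0.567 -0.811] x [0.853 0.488 0.188] F [ 0.9 -0.  -1.9] w 0.507
t 8.07 P [ 602.1 -111.8  286.4] q [ 0.806  0.717 -0.554  1.307 -0.414  1.624  0.514] y [-0.118  0.758 -0.641] x [ 0.988  0.153 -0.001] F [ 0.   0.1 -1.6] w 0.51
d [-0.0009  0.0048  0.0028] rv [-0.0013 -0.0042  0.0098] rows>=0.1 end q [ 0.78  0.72 -0.55  1.33 -0.4   1.62  0.5 ] maxerr 0.000 j6min 1.62
```

View pics/s1.png

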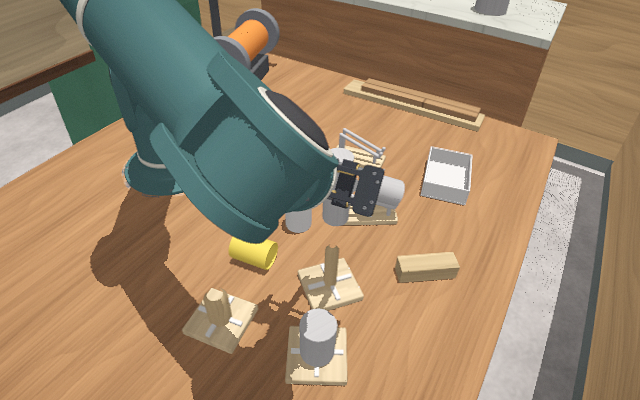

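```bash
cat > vfit.py <<'E'
from h import *
from scipy.optimize import least_squares
def vfit(s,Rr,xy,zlo,zhi,rad,world=None):
    W=cloud(s,world); hsv=cv2.cvtColor(s["frame"],cv2.COLOR_BGR2HSV)
    m=(np.linalg.norm(W[...,:2]-np.array(xy),axis=-1)<rad)&(W[...,2]>zlo)&(W[...,2]<zhi)&(hsv[...,1]<60)&(hsv[...,2]>70)
    m=cv2.erode(m.astype(np.uint8),np.ones((3,3)))>0; P=W[m]
    if len(P)<30: print("few",len(P)); return
    zm=(zlo+zhi)/2
    def g(p):
        d=np.array([p[2],p[3],-1]); d/=np.linalg.norm(d); return np.linalg.norm(np.cross(P-[p[0],p[1],zm],d),axis=1)-Rr
    o=least_squares(g,[*xy,0,0],loss="soft_l1",f_scale=1)
    print(len(P),"inl",(np.abs(o.fun)<3).mean().round(2),"res",np.median(np.abs(o.fun)).round(2),"xy at z=%d"%zm,o.x[:2].round(1),"tilt deg (x,y per down)",np.degrees(o.x[2:]).round(1),"z range",np.percentile(P[:,2],[1,99]).round(1))
E
python3 - <<'E'
from vfit import *
s=dict(np.load("s1.npz")); w=dict(np.load("w2.npz"))
vfit(s,24.,(603,-120),205,330,50)
vfit(s,24.,(603,-120),205,270,50)
vfit(w,24.,(603,-120),205,345,50,(w["p"],w["rot"]))
cv2.imwrite("pics/w2.png",w["frame"])
E
```

```text
402 inl 1.0 res 0.47 xy at z=267 [ 605.5 -124.2] tilt deg (x,y per down) [-0.   0.3] z range [216.6 264.8]
399 inl 1.0 res 0.48 xy at z=237 [ 605.5 -124. ] tilt deg (x,y per down) [0.  0.4] z range [216.6 262.6]
1750 inl 0.12 res 6.79 xy at z=275 [ 603.4 -119.3] tilt deg (x,y per down) [-3.2 33.6] z range [298.1 332.8]
```

View pics/w2.png

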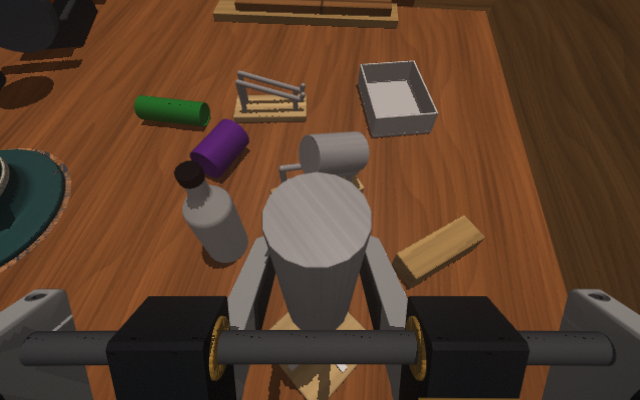

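```bash
python3 log.py
python3 -m inch '[-0.0005,0,-0.012,0,0,0, -0.001,-0.0005,-0.026,0,0,0, -0.0015,-0.001,-0.042,0,0,0, -0.0015,-0.001,-0.056,0,0,0, -0.0015,-0.001,-0.066,0,0,0]' >/dev/null; python3 log.py
python3 -m inch '[0,0,0,0,0,0, 0,0,0,0,0,0, 0,0,0,0,0,0, 0,0,0,0,0,0, 0,0,0,0,0,0]' >/dev/null; python3 log.py
python3 - <<'E'
from vfit import *
s=r.snapshot("scene")
cv2.imwrite("pics/s2.png",s["frame"][140:320,220:460])
vfit(s,24.,(603,-124),142,200,50)
W=cloud(s); m=(np.linalg.norm(W[...,:2]-np.array([604,-125]),axis=-1)<45)
for lo,hi in((90,125),(40,80)):
    k=m&(W[...,2]>lo)&(W[...,2]<hi)&(cv2.cvtColor(s["frame"],cv2.COLOR_BGR2HSV)[...,1]>60); P=W[k]; print(len(P),((P.min(0)+P.max(0))/2).round(1) if len(P) else "")
E
```

```text
t 8.17 P [ 602.1 -115.6  284.1] q [ 0.809  0.72  -0.55   1.306 -0.413  1.624  0.513] y [-0.115  0.759 -0.641] x [ 0.989  0.147 -0.004] F [ 0.2 -0.3 -2.6] w 0.509
t 8.58 P [ 599.7 -110.8  217.7] q [ 0.803  0.777 -0.54   1.366 -0.384  1.53   0.576] y [-0.121  0.756 -0.643] x [ 0.988  0.157 -0.002] F [ 0.4 -0.2 -1.5] w 0.511
t 9.00 P [ 600.7 -111.5  220.5] q [ 0.803  0.774 -0.541  1.363 -0.385  1.532  0.574] y [-0.119  0.756 -0.644] x [0.988 0.156 0.001] F [ 0.9  1.1 -3.2] w 0.508
209 inl 1.0 res 0.51 xy at z=171 [ 604.5 -123.9] tilt deg (x,y per down) [-2.1 -0. ] z range [149.9 183.4]
184 [ 604.7 -128.9  107.5]
166 [ 605.2 -129.7   60.1]
```

```bash

python3 -m inch '[0,-0.0005,-0.015,0,0,0, 0,-0.001,-0.03,0,0,0, 0,-0.001,-0.045,0,0,0, 0,-0.001,-0.06,0,0,0, 0,-0.001,-0.075,0,0,0]' >/dev/null; python3 log.py
python3 -m inch '[0,0,-0.012,0,0,0, 0,0,-0.024,0,0,0, 0,0,-0.034,0,0,0, 0,0,-0.04,0,0,0, 0,0,-0.043,0,0,0]' >/dev/null; python3 log.py
python3 - <<'E'
from vfit import *
s=r.snapshot("scene")
cv2.imwrite("pics/s2.png",s["frame"][140:340,220:460])
vfit(s,24.,(604,-124),26,100,50)
E
```

```text
t 9.47 P [ 600.  -112.3  142.6] q [ 0.795  0.862 -0.52   1.399 -0.355  1.436  0.634] y [-0.12   0.756 -0.643] x [ 0.988  0.156 -0.001] F [ 0.5 -0.3 -2.5] w 0.508
t 9.88 P [ 600.3 -112.3  100.9] q [ 0.789  0.914 -0.509  1.407 -0.34   1.387  0.664] y [-0.12   0.756 -0.643] x [ 0.988  0.156 -0.001] F [-0.4  0.7 -1.8] w 0.506
few 6
```

```bash

python3 -m inch '[0,0,-0.001,0,0,0, 0,0,-0.002,0,0,0, 0,0,-0.003,0,0,0, 0,0,-0.0035,0,0,0, 0,0,-0.004,0,0,0]' |grep -E "pos|force"
python3 -m inch '[0,0,-0.0005,0,0,0, 0,0,-0.001,0,0,0, 0,0,-0.0015,0,0,0, 0,0,-0.0015,0,0,0, 0,0,-0.0015,0,0,0]' |grep -E "pos|force"
```

```text
position: [600.5, -112.5, 98.1]
contact_force: [0.1, -0.1, -2.2]
position: [600.7, -112.3, 97.4]
contact_force: [-1.4, -1.3, 8.4]
```

View pics/s2.png

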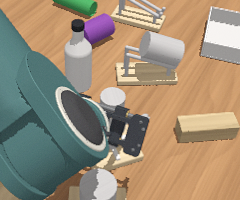

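```bash

python3 -m inch '[0,0,0,0,0,0, 0,0,0,0,0,0, 0,0,0,0,0,0, 0,0,0,0,0,0, 0,0,0,0,0,0]' 0.094 >/dev/null; python3 log.py
python3 -m inch '[0,0,0,0,0,0, 0,0,0,0,0,0, 0.0012,-0.0076,0.0064,0,0,0, 0.0024,-0.0151,0.0129,0,0,0, 0.0048,-0.0302,0.0257,0,0,0]' >/dev/null; python3 log.py
python3 -m inch '[0.0024,-0.0151,0.0129,0,0,0, 0.0048,-0.0302,0.0257,0,0,0, 0.0072,-0.0454,0.0386,0,0,0, 0.0096,-0.0605,0.0514,0,0,0, 0.012,-0.0756,0.0643,0,0,0]' >/dev/null; python3 log.py
python3 -m inch '[0.002,-0.01,0.035,0,0,0, 0.002,-0.01,0.07,0,0,0, 0.002,-0.01,0.105,0,0,0, 0.002,-0.01,0.14,0,0,0, 0.002,-0.01,0.17,0,0,0]' >/dev/null; python3 log.py
python3 - <<'E'
from vfit import *
for n in("top","scene"):
    s=r.snapshot(n); np.savez(n+"3.npz",**s)
    vfit(s,24.,(604,-124),30,165,40)
cv2.imwrite("pics/t3.png",s["frame"])
E
```

```text
t 11.18 P [ 600.4 -112.4   96.3] q [ 0.788  0.92  -0.508  1.407 -0.338  1.381  0.668] y [-0.119  0.756 -0.644] x [ 0.988  0.156 -0.   ] F [-0.6 -0.1 -0.1] w 0.823
t 11.60 P [ 604.9 -142.4  122.3] q [ 0.804  0.914 -0.501  1.34  -0.331  1.462  0.659] y [-0.121  0.756 -0.643] x [ 0.988  0.157 -0.001] F [-0.8 -0.2  0.1] w 0.998
t 12.02 P [ 617.3 -220.   187.8] q [ 0.834  0.926 -0.483  1.133 -0.318  1.669  0.633] y [-0.118  0.756 -0.644] x [0.988 0.155 0.   ] F [0.5 0.1 1.4] w 1.004
t 12.43 P [ 618.9 -229.1  359.8] q [ 0.824  0.817 -0.51   0.939 -0.386  1.918  0.477] y [-0.118  0.755 -0.645] x [0.988 0.155 0.001] F [-1.5 -0.8  0.3] w 1.004
376 inl 0.49 res 3.06 xy at z=97 [ 605.6 -125.2] tilt deg (x,y per down) [-3.6 -8.5] z range [ 47.5 162.8]
1054 inl 0.79 res 0.76 xy at z=97 [ 604.3 -124.8] tilt deg (x,y per down) [ 0.3 -0.6] z range [ 37.5 159.7]
```

View pics/t3.png

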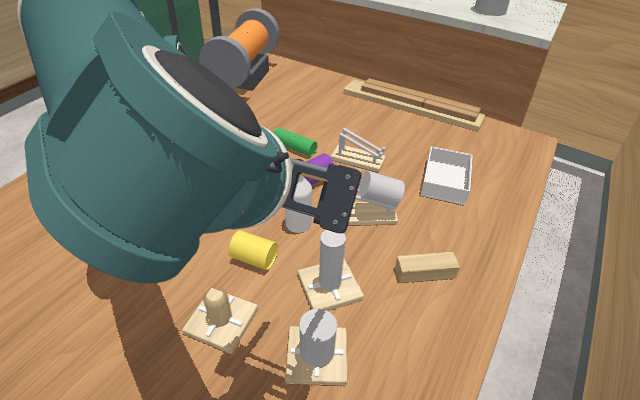

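```bash
python3 - <<'E'
from go import *
s=r.read_state()
for sg in(1,-1):
  for al in(50,55):
    T=pick(CUP[0],CUP[1],al,35,sg); pre=back(T,130); print("sg",sg,"al",al,"pre",pre[:3,3].round(1),"y",T[:3,1].round(3)); delta(pre)
    q=np.array(s["joints"]); 
    A=R.from_rotvec(s["tcp_rot"]); rv=(R.from_matrix(pre[:3,:3])*A.inv()).as_rotvec()
    for i in range(1,9):
        X=np.eye(4); X[:3,3]=s["position"]+(pre[:3,3]-s["position"])*i/8; X[:3,:3]=(R.from_rotvec(rv*i/8)*A).as_matrix(); q,e=solve(X,q)
    qp,e=solve(T,q); print("  pick q",qp.round(2),"e %.3f"%e)
    U=T.copy(); U[2,3]+=160; qu,e=solve(U,qp); A=R.from_matrix(U[:3,:3])
    for psi in(-105,-90,-75,-60,30,60):
        G=place(SHORT+[0,0,150],CUP[1],al,35,sg,90,psi); rv=(R.from_matrix(G[:3,:3])*A.inv()).as_rotvec(); q=qu; es=[e]; m=9
        for i in range(1,9):
            X=np.eye(4); X[:3,3]=U[:3,3]+(G[:3,3]-U[:3,3])*i/8; X[:3,:3]=(R.from_rotvec(rv*i/8)*A).as_matrix(); q,ee=solve(X,q); es.append(ee); m=min(m,(q-LO).min(),(HI-q).min())
        ql,el=solve(place(SHORT,CUP[1],al,35,sg,90,psi),q)
        print("   psi",psi,"rv",np.degrees(np.linalg.norm(rv)).round(),"err %.3f"%max(es),"mrg %.2f"%m,q.round(2),"lo",ql.round(2),"%.3f"%el)
E
```

```text
sg 1 al 50 pre [552.5 105.6 196.8] y [ 0.283  0.192 -0.94 ]
d [-0.0674  0.3347 -0.1656] rv [-0.5698 -1.2982  1.7194] rows>=17.8 end q [ 0.71  0.3  -1.03  2.03  0.23  0.64  1.75] maxerr 0.000 j6min 0.64
  pick q [ 0.35  0.51 -0.68  2.05  0.47  0.39  1.54] e 0.000
   psi -105 rv 120.0 err 0.000 mrg 0.13 [ 0.94  0.81 -0.38  1.28 -0.2   1.83  0.93] lo [ 0.93  0.98 -0.35  1.33 -0.15  1.63  1.  ] 0.000
   psi -90 rv 109.0 err 0.000 mrg 0.02 [ 0.86  0.85 -0.38  1.2  -0.07  1.94  1.08] lo [ 0.85  1.02 -0.35  1.25 -0.01  1.73  1.13] 0.000
   psi -75 rv 99.0 err 0.038 mrg 0.00 [ 0.67  0.82 -0.16  1.2  -0.02  1.96  1.37] lo [ 0.66  1.01 -0.15  1.21  0.01  1.79  1.38] 0.000
   psi -60 rv 90.0 err 0.035 mrg 0.00 [ 0.39  0.82  0.22  1.2  -0.02  1.96  1.74] lo [ 0.4   1.01  0.21  1.21 -0.05  1.79  1.72] 0.000
   psi 30 rv 75.0 err 0.000 mrg 0.33 [ 0.53  0.53 -0.57  1.83  1.03  1.51  2.23] lo [ 0.47  0.77 -0.49  1.88  1.16  1.38  1.98] 0.000
   psi 60 rv 90.0 err 0.000 mrg 0.32 [ 0.65  0.34 -0.66  2.13  1.29  1.14  2.41] lo [ 0.55  0.66 -0.56  2.19  1.58  1.16  2.02] 0.000
sg 1 al 55 pre [560.2 110.
[... 2496 characters left out ...]
7 -0.4   1.76 -1.93] 0.000
   psi -90 rv 109.0 err 0.045 mrg 0.00 [ 0.95  0.91 -0.56  1.2  -0.02  1.96 -2.16] lo [ 0.92  1.1  -0.51  1.19  0.06  1.82 -2.11] 0.000
   psi -75 rv 99.0 err 0.108 mrg 0.00 [ 0.69  0.83 -0.19  1.22 -0.02  1.96 -1.79] lo [ 0.67  1.07 -0.17  1.15  0.02  1.89 -1.77] 0.000
   psi -60 rv 90.0 err 0.105 mrg 0.00 [ 0.36  0.84  0.26  1.22 -0.02  1.96 -1.38] lo [ 0.39  1.07  0.24  1.15 -0.06  1.88 -1.4 ] 0.000
   psi 30 rv 75.0 err 0.000 mrg 0.60 [ 0.09  0.5   0.01  1.83  0.91  1.35 -0.82] lo [ 0.07  0.75  0.02  1.87  0.97  1.18 -1.06] 0.000
   psi 60 rv 90.0 err 0.000 mrg 0.37 [ 0.1   0.31 -0.03  2.16  1.27  1.   -0.78] lo [ 0.09  0.63 -0.01  2.2   1.52  0.94 -1.21] 0.000
```

```bash

python3 -m inch '[-0.0034,0.0167,-0.0083,-0.0285,-0.0649,0.086, -0.0067,0.0335,-0.0166,-0.057,-0.1298,0.1719, -0.0101,0.0502,-0.0248,-0.0855,-0.1947,0.2579, -0.0135,0.067,-0.0331,-0.114,-0.2596,0.3439, -0.0168,0.0837,-0.0414,-0.1424,-0.3246,0.4299]' >/dev/null; python3 log.py
python3 -m inch '[-0.0034,0.0167,-0.0083,-0.0285,-0.0649,0.086, -0.0067,0.0335,-0.0166,-0.057,-0.1298,0.1719, -0.0101,0.0502,-0.0248,-0.0855,-0.1947,0.2579, -0.0135,0.067,-0.0331,-0.114,-0.2596,0.3439, -0.0168,0.0837,-0.0414,-0.1424,-0.3246,0.4299]' >/dev/null; python3 log.py
python3 -m inch '[-0.0034,0.0167,-0.0083,-0.0285,-0.0649,0.086, -0.0067,0.0335,-0.0166,-0.057,-0.1298,0.1719, -0.0101,0.0502,-0.0248,-0.0855,-0.1947,0.2579, -0.0135,0.067,-0.0331,-0.114,-0.2596,0.3439, -0.0168,0.0837,-0.0414,-0.1424,-0.3246,0.4299]' >/dev/null; python3 log.py
python3 -m inch '[-0.0034,0.0167,-0.0083,-0.0285,-0.0649,0.086, -0.0067,0.0335,-0.0166,-0.057,-0.1298,0.1719, -0.0101,0.0502,-0.0248,-0.0855,-0.1947,0.2579, -0.0135,0.067,-0.0331,-0.114,-0.2596,0.3439, -0.0168,0.0837,-0.0414,-0.1424,-0.3246,0.4299]' >/dev/null; python3 log.py
python3 - <<'E'
from wfit import *
from go import delta,back,pick,CUP
st=r.read_state(); s=r.snapshot("wrist"); cv2.imwrite("pics/w4.png",s["frame"]); np.savez("w4.npz",**s,p=st["position"],rot=st["tcp_rot"])
wfit("w4.npz",32.,np.array([580,125,92.]),34.2,(200,440,100,320))
delta(back(pick(CUP[0],CUP[1],50,35,1),130))
E
```

```text
t 12.95 P [ 602.1 -144.5  314.6] q [ 0.781  0.681 -0.613  1.201 -0.193  1.697  0.93 ] y [-0.176  0.584 -0.793] x [0.785 0.569 0.244] F [ 0.7 -0.4 -0.5] w 1.0
t 13.37 P [585.5 -60.7 273.5] q [ 0.759  0.531 -0.738  1.48  -0.051  1.398  1.291] y [-0.109  0.396 -0.912] x [0.372 0.867 0.332] F [ 0.7 -0.3  0.2] w 1.005
t 13.78 P [568.9  23.2 232.3] q [ 0.748  0.389 -0.875  1.759  0.058  1.042  1.587] y [ 0.062  0.248 -0.967] x [-0.127  0.963  0.239] F [1.4 0.5 0.2] w 0.996
t 14.20 P [552.1 106.9 191. ] q [ 0.702  0.286 -0.989  2.021  0.205  0.639  1.795] y [ 0.284  0.185 -0.941] x [-0.561  0.828 -0.007] F [ 0.8 -0.3 -0.5] w 0.999
7793 0.16 res 10.01 pitch yaw [66.14 16.92] at x=580.0 [580.  125.8 100.4] ends [516.3 106.4 251. ] [581.2 126.2  97.6] len 167.7
d [ 0.003  -0.0046  0.0075] rv [ 0.0097  0.004  -0.0096] rows>=0.2 end q [ 0.69  0.29 -1.    2.04  0.2   0.63  1.78] maxerr 0.000 j6min 0.61
```

View pics/w4.png

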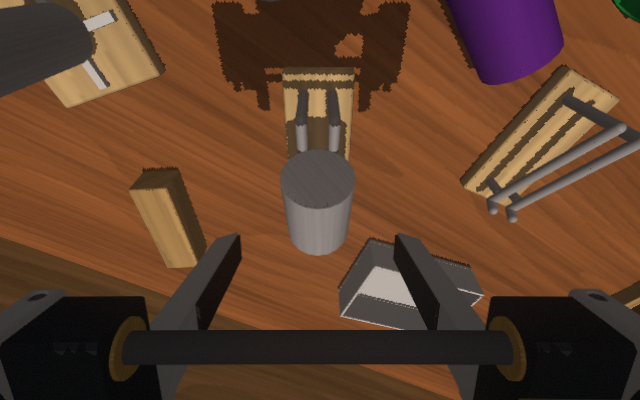

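```bash
python3 - <<'E'
from wfit import *
from go import delta,back,pick
q,d=wfit("w4.npz",32.,np.array([575,122,98.]),34.2,(275,362,205,256))
wfit("w4.npz",32.,np.array([575,122,98.]),34.2,(275,362,190,256))
# closed face: centre of bright disc by depth in pixels box 275-360 x 150-205
s=dict(np.load("w4.npz")); W=cloud(s,(s["p"],s["rot"]))[165:195,295:340].reshape(-1,3); W=W[~np.isnan(W[:,0])]
a=(W-q)@d; am=np.median(a); print("face along axis",am, np.percentile(a,[10,90]))
c=q+am*d; yaw=np.degrees(np.arctan2(d[1],d[0])); print("closed",c.round(1),"yaw",yaw.round(2))
T=pick(c,yaw,50,35,1); print(T[:3,3].round(1)); delta(T)
E
```

```text
2333 1.0 res 0.21 pitch yaw [19.87 34.19] at x=575.0 [575.  121.8  97. ] ends [555.9 108.8 105.4] [619.8 152.2  77.5] len 82.1
3296 0.83 res 0.81 pitch yaw [18.21 34.3 ] at x=575.0 [575.  121.7  96.2] ends [555.8 108.6 103.8] [620.5 152.8  78.1] len 82.5
face along axis -24.102850011485803 [-24.80140696 -23.38434795]
closed [556.2 109.1 105.2] yaw 34.19
[588.8 131.2  75.6]
d [ 0.0392  0.0209 -0.1137] rv [ 0.0097  0.004  -0.0098] rows>=2.9 end q [ 0.35  0.51 -0.68  2.05  0.46  0.39  1.55] maxerr 0.000 j6min 0.39
```

```bash

python3 -m inch '[0.009,0.005,-0.026,0.005,0.002,-0.005, 0.018,0.01,-0.052,0.0097,0.004,-0.0098, 0.027,0.015,-0.078,0.0097,0.004,-0.0098, 0.034,0.019,-0.1,0.0097,0.004,-0.0098, 0.039,0.0215,-0.1135,0.0097,0.004,-0.0098]' ; python3 log.py
python3 -m inch '[0,0,0,0,0,0, 0,0,0,0,0,0, 0,0,0,0,0,0, 0,0,0,0,0,0, 0,0,0,0,0,0]' 0.046 45 >/dev/null; python3 log.py
python3 -m inch '[0,0,0,0,0,0, 0,0,0,0,0,0, 0,0,0,0,0,0, 0,0,0,0,0,0, 0,0,0,0,0,0]' >/dev/null; python3 log.py
python3 -m inch '[0,0,0.004,0,0,0, 0,0,0.01,0,0,0, 0,0,0.02,0,0,0, 0,0,0.035,0,0,0, 0,0,0.05,0,0,0]' >/dev/null; python3 log.py
python3 -m inch '[0,0,0.024,0,0,0, 0,0,0.048,0,0,0, 0,0,0.072,0,0,0, 0,0,0.096,0,0,0, 0,0,0.12,0,0,0]' >/dev/null; python3 log.py
python3 - <<'E'
from go import *
for psi in(-120,-105):
    dp,rv=delta(place(SHORT+[0,0,180],34.2,50,35,1,90,psi)); print(psi,(dp/4).round(4),(rv/4).round(4))
E
```

```text
t: 14.67
position: [591.1, 127.6, 75.0]
tcp_rot: [-1.038, -1.936, 1.357]
contact_force: [0.7, -0.5, 0.1]
width: 0.996
t 14.67 P [591.1 127.6  75. ] q [ 0.404  0.513 -0.725  2.015  0.479  0.442  1.546] y [ 0.278  0.191 -0.941] x [-0.549  0.836  0.008] F [ 0.7 -0.5  0.1] w 0.996
t 15.08 P [591.2 129.   78.9] q [ 0.409  0.507 -0.732  2.016  0.474  0.444  1.549] y [ 0.281  0.193 -0.94 ] x [-0.55   0.835  0.007] F [-1.7  3.5  1.3] w 0.682
t 15.50 P [591.2 128.9  78.8] q [ 0.409  0.507 -0.732  2.016  0.474  0.444  1.549] y [ 0.281  0.193 -0.94 ] x [-0.55   0.835  0.007] F [-3.1  6.3  3.8] w 0.68
t 15.92 P [591.  127.7 128.7] q [ 0.492  0.443 -0.828  1.983  0.388  0.547  1.618] y [ 0.28   0.192 -0.941] x [-0.549  0.836  0.007] F [-0.3 -0.  -2.3] w 0.68
t 16.33 P [590.7 127.9 249.5] q [ 0.652  0.297 -0.989  1.863  0.196  0.787  1.76 ] y [ 0.28   0.192 -0.941] x [-0.55   0.835  0.007] F [ 0.6 -1.  -1.6] w 0.679
d [-0.1267 -0.4276 -0.0025] rv [ 0.6287  1.2917 -1.7721] rows>=18.3 end q [ 1.07  0.73 -0.44  1.36 -0.32  1.73  0.76] maxerr 0.000 j6min 0.91
-120 [-0.0317 -0.1069 -0.0006] [ 0.1572  0.3229 -0.443 ]
d [-0.1304 -0.4283 -0.0025] rv [ 0.4371  1.3098 -1.5575] rows>=16.7 end q [ 0.97  0.79 -0.44  1.25 -0.19  1.87  0.89] maxerr 0.000 j6min 0.93
-105 [-0.0326 -0.1071 -0.0006] [ 0.1093  0.3275 -0.3894]
```

```bash

python3 -m inch '[-0.0063,-0.0214,-0.0001,0.0314,0.0646,-0.0886, -0.0127,-0.0428,-0.0002,0.0629,0.1292,-0.1772, -0.019,-0.0641,-0.0004,0.0943,0.1937,-0.2658, -0.0254,-0.0855,-0.0005,0.1258,0.2583,-0.3544, -0.0317,-0.1069,-0.0006,0.1572,0.3229,-0.443]' >/dev/null; python3 log.py
python3 -m inch '[-0.0063,-0.0214,-0.0001,0.0314,0.0646,-0.0886, -0.0127,-0.0428,-0.0002,0.0629,0.1292,-0.1772, -0.019,-0.0641,-0.0004,0.0943,0.1937,-0.2658, -0.0254,-0.0855,-0.0005,0.1258,0.2583,-0.3544, -0.0317,-0.1069,-0.0006,0.1572,0.3229,-0.443]' >/dev/null; python3 log.py
python3 -m inch '[-0.0063,-0.0214,-0.0001,0.0314,0.0646,-0.0886, -0.0127,-0.0428,-0.0002,0.0629,0.1292,-0.1772, -0.019,-0.0641,-0.0004,0.0943,0.1937,-0.2658, -0.0254,-0.0855,-0.0005,0.1258,0.2583,-0.3544, -0.0317,-0.1069,-0.0006,0.1572,0.3229,-0.443]' >/dev/null; python3 log.py
python3 -m inch '[-0.0063,-0.0214,-0.0001,0.0314,0.0646,-0.0886, -0.0127,-0.0428,-0.0002,0.0629,0.1292,-0.1772, -0.019,-0.0641,-0.0004,0.0943,0.1937,-0.2658, -0.0254,-0.0855,-0.0005,0.1258,0.2583,-0.3544, -0.0317,-0.1069,-0.0006,0.1572,0.3229,-0.443]' >/dev/null; python3 log.py
python3 -m inch '[0,0,0,0,0,0, 0,0,0,0,0,0, 0,0,0,0,0,0, 0,0,0,0,0,0, 0,0,0,0,0,0]' >/dev/null; python3 log.py
python3 - <<'E'
from go import *
from vfit import *
s=r.snapshot("scene"); cv2.imwrite("pics/s5.png",s["frame"]); np.savez("s5.npz",**s)
vfit(s,32.,(465,-314),195,300,60); vfit(s,32.,(465,-314),200,240,60)
st=r.read_state(); w=r.snapshot("wrist"); np.savez("w5.npz",**w,p=st["position"],rot=st["tcp_rot"])
delta(place(SHORT+[0,0,180],34.2,50,35,1,90,-120))
E
```

```text
t 16.75 P [558.9  20.3 248.2] q [ 0.79   0.353 -0.887  1.768  0.005  1.06   1.597] y [ 0.068  0.268 -0.961] x [-0.092  0.961  0.261] F [-0.1  0.4 -2.8] w 0.682
t 17.17 P [527.3 -86.7 247.6] q [ 0.893  0.459 -0.742  1.648 -0.112  1.317  1.373] y [-0.084  0.423 -0.902] x [0.419 0.837 0.353] F [ 0.1 -0.3 -2.3] w 0.685
t 17.58 P [ 495.6 -193.8  246.9] q [ 0.986  0.59  -0.584  1.507 -0.217  1.545  1.102] y [-0.129  0.608 -0.783] x [0.825 0.504 0.256] F [ 0.3  0.3 -2.7] w 0.681
t 18.00 P [ 463.8 -300.9  246.3] q [ 1.077  0.725 -0.427  1.351 -0.34   1.737  0.779] y [-0.053  0.766 -0.641] x [ 0.998  0.069 -0.   ] F [ 0.5 -0.6 -3. ] w 0.679
t 18.42 P [ 464.7 -298.7  245.7] q [ 1.074  0.723 -0.428  1.354 -0.338  1.734  0.782] y [-0.056  0.764 -0.643] x [0.997 0.075 0.002] F [-0.3 -0.5 -1.6] w 0.683
933 inl 0.59 res 2.28 xy at z=247 [ 750.  -142.4] tilt deg (x,y per down) [1230.6  711.9] z range [209.1 293.5]
122 inl 1.0 res 0.49 xy at z=220 [ 466.3 -312.7] tilt deg (x,y per down) [ 0.1 14.8] z range [206.5 234.3]
d [-0.0006 -0.0007  0.0015] rv [ 0.0001  0.0011 -0.0008] rows>=0.0 end q [ 1.06  0.73 -0.42  1.36 -0.33  1.73  0.77] maxerr 0.000 j6min 1.73
```

View pics/s5.png

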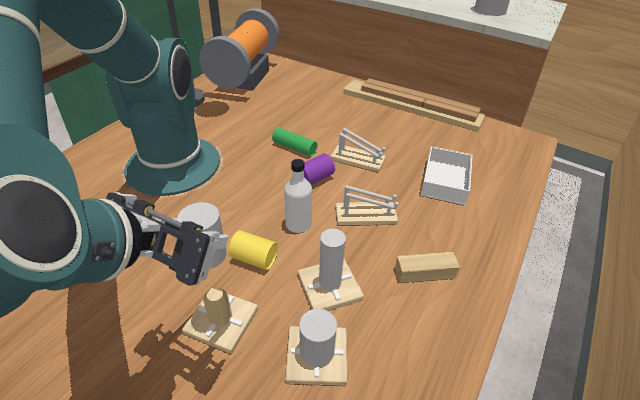

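```bash
cat > disc.py <<'E'
from vfit import *
def disc(s,xy,zlo,zhi,world=None,rad=42):
    W=cloud(s,world); hsv=cv2.cvtColor(s["frame"],cv2.COLOR_BGR2HSV)
    m=(np.linalg.norm(W[...,:2]-np.array(xy),axis=-1)<rad)&(W[...,2]>zlo)&(W[...,2]<zhi)&(hsv[...,1]<60)&(hsv[...,2]>90)
    P=W[m]
    if len(P)<20: print("few",len(P)); return
    for _ in range(3):
        c,_,_,_=np.linalg.lstsq(np.c_[P[:,:2]-xy,np.ones(len(P))],P[:,2],rcond=None); e=P[:,2]-np.c_[P[:,:2]-xy,np.ones(len(P))]@c; P=P[np.abs(e)<3]
    (cx,cy),rr=cv2.minEnclosingCircle(P[:,:2].astype(np.float32))
    print("disc",len(P),"plane z %.1f"%c[2],"slope deg",np.degrees(c[:2]).round(1),"centre",round(cx,1),round(cy,1),"R",round(rr,1),"ext x",P[:,0].min().round(1),P[:,0].max().round(1),"y",P[:,1].min().round(1),P[:,1].max().round(1))
E
python3 - <<'E'
from disc import *
s=dict(np.load("s5.npz")); w=dict(np.load("w5.npz"))
disc(s,(466,-314),284,304); disc(w,(466,-314),284,304,(w["p"],w["rot"]))
t=r.snapshot("top"); disc(t,(466,-314),284,304)
W=cloud(s); hsv=cv2.cvtColor(s["frame"],cv2.COLOR_BGR2HSV)
# post, same view
k=(np.linalg.norm(W[...,:2]-np.array([465,-314]),axis=-1)<32)&(W[...,2]>30)&(W[...,2]<70)&(hsv[...,1]>60); P=W[k]
from scipy.optimize import least_squares
o=least_squares(lambda p:np.hypot(P[:,0]-p[0],P[:,1]-p[1])-23,[465,-314],loss="soft_l1"); print("post",len(P),o.x.round(1),np.median(np.abs(o.fun)).round(2))
E
```

```text
disc 768 plane z 291.6 slope deg [0.3 0.4] centre 466.2 -311.7 R 32.9 ext x 434.7 499.1 y -335.1 -279.4
disc 12654 plane z 292.7 slope deg [ 0.8 -0.2] centre 466.2 -318.4 R 39.7 ext x 432.1 502.2 y -342.6 -278.7
disc 637 plane z 293.1 slope deg [ 1.1 -0.3] centre 461.5 -315.4 R 37.7 ext x 434.6 496.2 y -342.6 -280.4
post 285 [ 464.3 -313.1] 0.48
```

```bash

python3 -m inch '[-0.001,-0.001,-0.018,0,0,0, -0.002,-0.0018,-0.036,0,0,0, -0.002,-0.0018,-0.058,0,0,0, -0.002,-0.0018,-0.08,0,0,0, -0.002,-0.0018,-0.094,0,0,0]' >/dev/null; python3 log.py
python3 -m inch '[0,0,0,0,0,0, 0,0,0,0,0,0, 0,0,0,0,0,0, 0,0,0,0,0,0, 0,0,0,0,0,0]' >/dev/null; python3 log.py
python3 - <<'E'
from disc import *
s=r.snapshot("scene"); disc(s,(465,-314),190,210); vfit(s,32.,(465,-314),110,195,40); cv2.imwrite("pics/s6.png",s["frame"][150:370,60:340])
t=r.snapshot("top"); disc(t,(465,-314),190,210)
E
```

```text
t 18.98 P [ 461.2 -300.7  147.3] q [ 1.069  0.829 -0.407  1.406 -0.296  1.601  0.849] y [-0.057  0.765 -0.641] x [ 0.997  0.073 -0.002] F [-0.3 -0.6 -1.5] w 0.677
t 19.40 P [ 462.6 -301.6  151.8] q [ 1.07   0.824 -0.408  1.403 -0.297  1.605  0.847] y [-0.055  0.763 -0.644] x [0.997 0.073 0.001] F [ 0.1  0.2 -1.5] w 0.677
disc 776 plane z 197.9 slope deg [ 0.4 -1.2] centre 464.2 -313.7 R 32.5 ext x 431.9 496.3 y -343.1 -282.6
137 inl 0.98 res 0.53 xy at z=152 [ 464.3 -313.5] tilt deg (x,y per down) [1.  2.3] z range [116.3 191.6]
disc 502 plane z 199.2 slope deg [0.9 0.4] centre 463.9 -313.9 R 31.9 ext x 432.9 495.4 y -344.5 -283.4
```

View pics/s6.png

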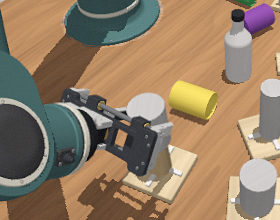

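```bash

python3 -m inch '[0,0,-0.012,0,0,0, 0,0,-0.024,0,0,0, 0,0,-0.036,0,0,0, 0,0,-0.046,0,0,0, 0,0,-0.055,0,0,0]' >/dev/null; python3 log.py
python3 -m inch '[0,0,-0.006,0,0,0, 0,0,-0.012,0,0,0, 0,0,-0.018,0,0,0, 0,0,-0.022,0,0,0, 0,0,-0.024,0,0,0]' >/dev/null; python3 log.py
python3 -m inch '[0,0,-0.001,0,0,0, 0,0,-0.002,0,0,0, 0,0,-0.0025,0,0,0, 0,0,-0.003,0,0,0, 0,0,-0.003,0,0,0]' |grep -E "pos|force"
python3 - <<'E'
from disc import *
s=r.snapshot("scene"); disc(s,(464.5,-313.5),108,128)
E
```

```text
t 19.92 P [ 461.9 -301.    94.1] q [ 1.062  0.896 -0.395  1.416 -0.276  1.532  0.88 ] y [-0.056  0.765 -0.642] x [ 0.997  0.073 -0.001] F [-0.4 -1.  -2.4] w 0.678
t 20.33 P [ 462.2 -301.3   71.4] q [ 1.059  0.926 -0.39   1.417 -0.268  1.504  0.893] y [-0.056  0.764 -0.643] x [ 0.997  0.073 -0.   ] F [-0.2 -0.4 -2.7] w 0.674
position: [462.3, -301.4, 69.0]
contact_force: [-0.3, 1.0, -2.0]
disc 791 plane z 115.1 slope deg [0.7 1. ] centre 462.1 -317.2 R 36.5 ext x 431.9 496.9 y -345.6 -280.8
```

```bash

python3 -m inch '[0,0,-0.0005,0,0,0, 0,0,-0.001,0,0,0, 0,0,-0.0015,0,0,0, 0,0,-0.0015,0,0,0, 0,0,-0.0015,0,0,0]' |grep -E "pos|force"
python3 -m inch '[0,0,0,0,0,0, 0,0,0,0,0,0, 0,0,0,0,0,0, 0,0,0,0,0,0, 0,0,0,0,0,0]' |grep -E "pos|force"
```

```text
position: [462.2, -301.3, 67.4]
contact_force: [-0.1, -0.6, -2.5]
position: [462.2, -301.4, 67.4]
contact_force: [-0.6, 0.7, -1.9]
```

```bash

python3 -m inch '[0,0,-0.0005,0,0,0, 0,0,-0.001,0,0,0, 0,0,-0.001,0,0,0, 0,0,-0.001,0,0,0, 0,0,-0.001,0,0,0]' |grep -E "pos|force"
```

```text
position: [462.3, -301.3, 67.0]
contact_force: [-1.3, -0.6, 4.3]
```

```bash

python3 -m inch '[0,0,0,0,0,0, 0,0,0,0,0,0, 0,0,0,0,0,0, 0,0,0,0,0,0, 0,0,0,0,0,0]' 0.094 >/dev/null; python3 log.py
python3 -m inch '[0,0,0,0,0,0, 0,0,0,0,0,0, 0.0006,-0.0076,0.0064,0,0,0, 0.0012,-0.0153,0.0129,0,0,0, 0.0022,-0.0306,0.0257,0,0,0]' >/dev/null; python3 log.py
python3 -m inch '[0.0011,-0.0153,0.0129,0,0,0, 0.0022,-0.0306,0.0257,0,0,0, 0.0034,-0.0458,0.0386,0,0,0, 0.0045,-0.0611,0.0514,0,0,0, 0.0056,-0.0764,0.0643,0,0,0]' >/dev/null; python3 log.py
python3 -m inch '[0,-0.01,0.025,0,0,0, 0,-0.02,0.05,0,0,0, 0,-0.03,0.075,0,0,0, 0,-0.04,0.1,0,0,0, 0,-0.05,0.12,0,0,0]' >/dev/null; python3 log.py
python3 - <<'E'
from disc import *
for n in("scene","top"):
    s=r.snapshot(n); print(n)
    disc(s,(464.5,-313.5),105,125); disc(s,(604,-125),150,170,rad=30); disc(s,(665,-275),105,125)
    if n=="scene": cv2.imwrite("pics/s7.png",s["frame"]); vfit(s,32.,(464.5,-313.5),30,108,40); vfit(s,24.,(604,-125),45,155,40)
E
```

```text
t 22.47 P [ 462.2 -301.3   66.3] q [ 1.058  0.933 -0.389  1.417 -0.266  1.498  0.896] y [-0.056  0.764 -0.643] x [0.997 0.073 0.   ] F [-0.1 -1.2 -0.7] w 0.986
t 22.88 P [ 464.3 -331.8   92.4] q [ 1.068  0.934 -0.382  1.335 -0.261  1.583  0.888] y [-0.057  0.765 -0.642] x [ 0.997  0.074 -0.   ] F [1.2 0.7 0.2] w 1.002
t 23.30 P [ 469.9 -410.   157.9] q [ 1.082  0.967 -0.365  1.09  -0.252  1.801  0.862] y [-0.055  0.764 -0.643] x [0.997 0.072 0.   ] F [ 0.8  0.1 -0.3] w 1.0
t 23.72 P [ 470.8 -451.3  265.5] q [ 1.169  0.978 -0.591  0.874 -0.147  2.002  0.7  ] y [-0.047  0.758 -0.65 ] x [0.998 0.066 0.005] F [ 1.1 -0.4 -1.4] w 0.998
scene
disc 810 plane z 113.0 slope deg [-0.4  1.2] centre 465.4 -313.2 R 33.1 ext x 433.1 497.7 y -345.4 -282.0
disc 386 plane z 158.1 slope deg [-0.5  1. ] centre 605.2 -125.7 R 24.3 ext x 582.4 628.4 y -149.8 -102.0
disc 990 plane z 112.9 slope deg [-0.1  0.4] centre 664.4 -275.1 R 32.7 ext x 633.1 696.3 y -306.2 -243.3
622 inl 1.0 res 0.5 xy at z=69 [ 464.6 -312.4] tilt deg (x,y per down) [-0.8 -0.1] z range [ 34.5 102.4]
659 inl 1.0 res 0.48 xy at z=100 [ 604.4 -124.9] tilt deg (x,y per down) [-0.  -0.1] z range [ 50.8 149.4]
top
disc 416 plane z 114.5 slope deg [-0.1 -0.2] centre 464.6 -313.2 R 32.1 ext x 432.6 495.4 y -344.0 -281.8
disc 232 plane z 159.5 slope deg [0.3 0.3] centre 603.8 -127.0 R 23.7 ext x 580.7 626.0 y -149.1 -103.9
disc 359 plane z 114.7 slope deg [ 0.  -0.4] centre 665.0 -275.1 R 32.5 ext x 633.8 695.1 y -307.1 -243.2
```

View pics/s7.png

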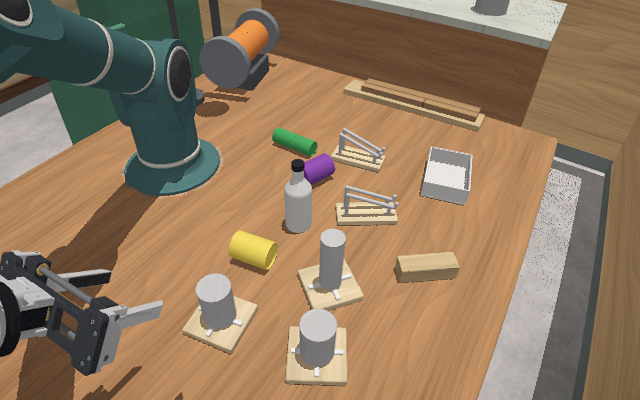

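```bash

python3 -m inch '[0,0.008,-0.01,0,0,0, 0,0.016,-0.02,0,0,0, 0,0.024,-0.03,0,0,0, 0,0.032,-0.04,0,0,0, 0,0.04,-0.05,0,0,0]' >/dev/null; python3 log.py
python3 -m inch '[0,0,0,0,0,0, 0,0,0,0,0,0, 0,0,0,0,0,0, 0,0,0,0,0,0, 0,0,0,0,0,0]' >/dev/null; python3 log.py
python3 - <<'E'
from vfit import *
a=dict(np.load("scene0.npz"))["frame"]; s=r.snapshot("scene")["frame"]
d=cv2.absdiff(a,s).max(2)
for n,(u0,u1,v0,v1) in dict(dry=(285,350,305,385),bottle=(280,315,158,235),offcut=(390,465,250,285),tray=(418,476,145,206),yellow=(225,282,228,272),purple=(300,337,152,188),green=(270,320,125,157)).items():
    print(n,"changed px",int((d[v0:v1,u0:u1]>60).sum()))
print(r.sign_off())
E
```

```text
t 24.23 P [ 468.  -407.9  210.8] q [ 1.185  0.954 -0.591  1.065 -0.146  1.853  0.729] y [-0.056  0.765 -0.642] x [ 0.997  0.071 -0.002] F [ 0.5 -0.4 -0.9] w 1.001
t 24.65 P [ 469.1 -408.6  212.5] q [ 1.186  0.954 -0.596  1.062 -0.143  1.854  0.726] y [-0.054  0.764 -0.643] x [0.997 0.071 0.001] F [-0.1  0.2  0.2] w 1.001
dry changed px 0
bottle changed px 0
offcut changed px 0
tray changed px 0
yellow changed px 0
purple changed px 11
green changed px 0
the job is handed in; nothing more can be done
None
```

Both vessels are upside down on their posts with their rims on the cross bars, and I handed the job in at about 24.7 s. I placed the canister on the tall post first, then the cup on the free short thick post. Each was lowered by millimetres until the force reading rose, about 10 N for the canister and 6 N for the cup, then released.

**Last checks after release:**
- **Canister:** its closed end is at about 158–159.5 mm (159 expected), within about 2 mm of the post axis and upright.
- **Cup:** its closed end is at about 113–114.5 mm (114 expected), within about 1 mm of the post axis and tilted by no more than about 1°.
- **Bystanders:** comparing pictures from before and after shows no change at the drying cup, glue bottle, offcut, tray, yellow cup or green tube. 11 pixels differed at the purple cup, which I took to be shadow without checking further.

**One reading disagreed:** during the final retreat, joint 6 read 2.002 against its limit of 2.0. The arm also stopped slightly short of the target there. I took it to be sensor noise at the limit and moved it back to 1.85 straight away, but I can't rule out that it briefly went past.

The gripper finished open and about 130 mm from the nearest vessel, touching nothing.

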